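Change the batch of flush pulls in the UV curing box

ROBOT

A 6-joint arm with a two-finger parallel gripper is mounted at the origin on a cart in front of the work surface, level with it; the furniture and walls round the work are solid. World frame = base frame: x ahead of the robot, y to its left, z up, the work surface at z = 0. Lengths are in m, angles in degrees, forces in N, time in s.
With the tool pointing down it reaches from about 0.3 to 0.75 m from the base axis. Payload 8.5 kg.
Tool frame: the origin (TCP) lies at the very end of the fingers, on their centre line; the grasp point (between the pads) lies 19 mm behind it; x points along the fingers, y is the direction in which the jaws open and shut, and the axes are right-handed (so a half turn about x gives the same grasp; the last joint's range is limited). The gripper opens to 85 mm and grips with 20 to 120 N. Pads are 22 mm wide; open, the fingers measure 114 mm over their backs; the gripper's body (76 mm by 85 mm) begins 54 mm behind the grasp point. The pads swing forward as they close: fully open they stand 13 mm farther back than shut.
Start: joints at [58.768, 21.807, 74.336, -0, 83.858, -12.336], TCP at [0.178, 0.52, 0.196] pointing down, gripper open.
Joint ranges: [-178.18, 178.18], [-50.72, 133.34], [12.68, 142.11], [-81.47, 261.47], [9.98, 163.14], [-165.26, 165.26]. Speed limits (degrees/s): [136.94, 136.94, 180, 180, 180, 180].

INTERFACE

Orientations are given as a 3x3 rotation matrix whose columns are the frame's x, y, z axes.
In Python, from rig import env, cams, models gives the robot as it stands.
- The arm moves only by the shell command python3 -m crank 'ROWS' [OPENING] [FORCE]. ROWS is JSON, one flat list of numbers, 6 for each row, row after row: the shift along the tool's x, y, z in mm, then the turn, a rotation vector about the tool's x, y, z in rad. In form: [x, y, z, wx, wy, wz, x, y, z, wx, wy, wz, ...]. A call has 1 to 10 rows; each row is the pose to reach, as a shift and turn from the pose measured when the call began, along the tool's axes at that moment; what a row does not reach only later rows make up. A row lasts 1/12 s, in which the tool goes at most 41.7 mm and 7.16 degrees, less where a joint would pass 70% of its speed; a pose out of reach is approached as far as the arm can. A call with a gripper value outside its range is refused whole. OPENING is the opening, from 0 (shut) to 1 (fully open), set as the call begins (- or left out, the last holds). The fingers move at their own pace and stop on an object; FORCE is the grip in N (left out, the last holds). Time passes only in rows, so rows that repeat a pose let the fingers close. It gives the time, the measured TCP pose, the force and the opening at its end, in the units of the state.
- env.observe(): the state, without advancing time (a new reading comes with each control period).
- cams.get_image(name): name is "scene" or "top"; returns a dict with "color" (480x640x3 uint8, red, green, blue), "depth" (480x640 float32, m along the optical axis (not along the pixel's ray), 0 where there is no reading), "fx", "fy", "cx", "cy" (pixels), "world_from_camera" (4x4, takes a point from camera to world coordinates). Camera axes: x right, y up, looking along -z (the intrinsics and any distortion apply to the point x, -y, -z); pixel columns grow to the right and rows downward; lengths in m; the calibration is good to about 2 mm. A picture is of the moment at which its call begins.
- env.close_job(): hands the job in, once; it reports no verdict.
Trained networks look in the newest picture that a camera, given by its name, has taken for a name from the list of things; names that differ only in an ending like _2 or _b are one class to them, and where a whole thing is asked for, a point or a joint stands for the part that bears it (a point fixed in the world has none). Each returns a list of dicts, best first, with "p" (0 to 1); they miss things now and then, are a little off and sometimes report something else, mostly with a low value. They report only what shows in the picture. A call takes as long as a camera call. They do not tell look-alikes from the thing itself.
- models.boxes_of(camera, query): "location" ([x, y, z] in m, in the coordinates of the camera as it stood for that picture, good to about 4 mm: the middle of the surface that is visible of it).
- models.landmark_of(camera, query): "location" ([x, y, z] in m, in the coordinates of the camera as it stood for that picture, good to about 4 mm: a listed point, or the origin of a listed thing).
The state is a dict: "time_s": time; "q": joint angles; "qvel": joint speeds; "joint_efforts": joint torques, N m; "position": TCP position; "tool_rot": TCP orientation; "ft_force": force on the tool from outside, world axes, zero at the start; "wrist_torque": the same for the moment, N m; "grip_width": finger opening in m.
Only numpy, scipy, OpenCV 4.12 (cv2) and the standard library are available. Lean on these libraries where they do the work, as an engineer would, in place of code of your own. Each camera call takes 0.05 s, during which the arm holds its last target. There are 200 camera calls.

TASK

Change the batch in the UV curing box: pull its carrier tray out, take out the cured walnut pulls and lay them flat on the felt mat, fronts up. Then lay every oak pull from the peg stand in the tray, one to a pocket, turned so that its lacquered front (the side with the finger recess) faces up and its flange lies flat on the rim; slide the loaded tray back in until its panel closes against the mouth, then press the green start button fully down and let go, leaving the glue bottle and the mug where they stand.

Things in the scene. Friction and masses are not known exactly. Their poses are not given: they have to be found in the camera images.
- pull_1: oak flush pull, 70 g: flange 60 x 66 x 10 mm, lacquered front with a dark 34 x 44 mm finger recess; behind it a pale raw body 42 x 48 mm, 10 mm deep (last 4 mm 36 x 42). Origin: centre of the flange's underside, where the body begins; x along the 60 mm, y along the 66 mm, z out of the front. Starts in a varying place of the stand, front to the stand's +y side, length upright. May be absent
- pull_2: oak flush pull, 70 g: flange 60 x 66 x 10 mm, lacquered front with a dark 34 x 44 mm finger recess; behind it a pale raw body 42 x 48 mm, 10 mm deep (last 4 mm 36 x 42). Origin: centre of the flange's underside, where the body begins; x along the 60 mm, y along the 66 mm, z out of the front. Starts in a varying place of the stand, front to the stand's -y side, length upright. May be absent
- pull_3: oak flush pull, 70 g: flange 60 x 66 x 10 mm, lacquered front with a dark 34 x 44 mm finger recess; behind it a pale raw body 42 x 48 mm, 10 mm deep (last 4 mm 36 x 42). Origin: centre of the flange's underside, where the body begins; x along the 60 mm, y along the 66 mm, z out of the front. Starts in a varying place of the stand, front to the stand's +y side, length upright. May be absent
- walnut_1: cured walnut pull: same shape, size and axes as the oak ones, but dark brown front. Starts in a pocket of the tray, front up, inside the box; which pocket varies. May be absent
- walnut_2: cured walnut pull: same shape, size and axes as the oak ones, but dark brown front. Starts in a pocket of the tray, front up, inside the box; which pocket varies. May be absent
- felt_mat: fixed grey felt mat, 100 mm (x) by 160 mm (y), 4 mm thick. Origin: centre of its underside. A pull lying front up on it has its origin 14 mm above the bench
- tray: loose plywood carrier tray, 0.55 kg, at the start home in the box: 54 mm wide, rim 24 mm high, three pockets in a row. Origin: underside, middle of the pocket row; x towards the nose, which goes into the box first and ends at x = 120 mm (last 10 mm only 42 mm wide); grey front panel 92 mm wide, 48 mm high, from x = -124 to -130 mm, with a bar handle on it; z up
- pocket_1 (a point): middle of the pocket nearest the nose, at rim height (24 mm). Pockets are 72 mm apart, each 46 mm across the tray by 52 mm along it, 19 mm deep. A pull's body hangs in it, the flange rests on the rim, its 60 mm width across the tray, 3 mm over each long side, so fingers can straddle the tray; either way round fits; the pull's origin then lies at this point
- pocket_2 (a point): middle of the central pocket, at rim height; same size
- pocket_3 (a point): middle of the pocket nearest the front panel, at rim height; same size
- tray_handle (a point): middle of the tray's bar handle: a 12 mm round bar across the tray, 68 mm long, 32 mm above the bench, 61 mm of clear space between it and the front panel (fingers half open fit best)
- peg_stand: fixed wooden stand: base 44 mm (x) by 275 mm (y), 12 mm thick; three places 105 mm apart along its y, at each two pairs of 8 mm pegs, 32 mm high above the base, that hold one pull on its 60 mm edge in a 22 mm gap, its width along the stand's x, leaning up to 10 degrees. Origin: centre of the underside
- curing_box: fixed grey UV curing box, 256 mm long, 102 wide, 82 high; no floor, the tray slides in on the bench. Origin: on the bench, middle of the mouth; x into the box, z up. Mouth 84 mm wide, 44 high; inside, rails 59 mm apart, 14 mm high, from 35 mm in, with flared lead-in 76 mm wide. With the tray home its panel touches the mouth: tray origin at x = 124 mm, y = 0 here, x axes alike
- start_button_top (a point): top of the round green start button on the box's roof, 28 mm across, pressed straight down, 62 mm behind the mouth
- start_button (a joint): travel of the start button: 0 up, 0.006 m fully pressed; a spring returns it; fully down takes 5 N
- glue_bottle: bystander: white wood glue bottle with red cap, 60 mm across, 200 mm tall, standing on the bench; origin centre of its underside
- coffee_mug: bystander: blue-grey mug, 79 x 109 mm, 92 mm tall, standing on the bench; origin centre of its underside
There are look-alikes about, which are no part of the job. There is more than one size of the felt_mat; the job needs the larger.

How it is judged:
By the outcome, as a careful person would: the job done as asked, in the order asked, and still so for the second after the job is handed in, with the robot touching nothing.
Of pull_1, pull_2, pull_3 only 2 to 3 are there at a start; the rules pass over those that are not, and their reading is None.
Of walnut_1, walnut_2 only 1 to 2 are there at a start; the rules pass over those that are not, and their reading is None.
At some moment in a run one of tray may be knocked a few centimetres aside while the robot is not near it.
Once in a run the grip may slacken for a moment while it holds something.
It also fails if it takes over 210 s, if anything falls off the work surface, if the arm or the gripper's body presses on something with over 40 N, if the wrist force passes 120 N, or if a joint passes its speed limit or range.

## Working session

There is one attempt and no reset: what is moved stays moved. The work goes in short steps, Python scripts to look and compute and a shell command to move; the robot and the scene stay as the last step left them, time stands still between calls to the robot, and variables do not carry over. Pictures are saved under pics/ and viewed, about 12 in all and at most 16, crops included, and the job is handed in when it is done.

```bash
ls; mkdir -p pics
cat > h.py <<'E'
import numpy as np,cv2
from rig import env,cams,models
def shot(cam,name=None,crop=None,scale=1):
    im=cams.get_image(cam)
    if name:
        c=im["color"][:,:,::-1]
        if crop: c=c[crop[1]:crop[3],crop[0]:crop[2]]
        c=cv2.resize(c,None,fx=scale,fy=scale,interpolation=cv2.INTER_CUBIC)
        cv2.imwrite("pics/"+name+".png",c)
    return im
def w(im,p): return (im["world_from_camera"]@np.r_[p,1])[:3]
def px(im,u,v,z=None):
    d=im["depth"][v,u]; 
    r=np.array([(u-im["cx"])/im["fx"],-(v-im["cy"])/im["fy"],-1])
    if z is None: return w(im,r*d)
    o=w(im,[0,0,0]); q=w(im,r)-o
    return o+q*(z-o[2])/q[2]
E
python3 - <<'E'
from h import *
np.set_printoptions(precision=4,suppress=True)
for c in ["scene","top"]:
    im=shot(c,c+"0",scale=1.25)
    print(c,im["world_from_camera"],im["fx"])
    for n in ["pull_1","walnut_1","felt_mat","tray","tray_handle","peg_stand","curing_box","start_button_top","glue_bottle","coffee_mug"]:
        for m in models.landmark_of(c,n): print(n,round(m["p"],2),w(im,m["location"]))
s=env.observe(); print(s["position"],s["tool_rot"],s["grip_width"],s["time_s"])
E
```

```text
pics
scene [[ 0.6657  0.2794 -0.6919 -0.2112]
 [-0.7462  0.2471 -0.6181 -0.7211]
 [-0.0017  0.9278  0.373   0.5565]
 [ 0.      0.      0.      1.    ]] 503.5914281582495
pull_1 0.75 [0.436  0.1719 0.0452]
pull_1 0.68 [0.4478 0.067  0.043 ]
pull_1 0.55 [ 0.4583 -0.0421  0.0451]
felt_mat 0.82 [ 0.411   0.32   -0.0019]
felt_mat 0.66 [ 0.425  -0.1735  0.0026]
tray_handle 0.63 [ 0.6036 -0.0154  0.0303]
peg_stand 0.56 [ 0.4494  0.0649 -0.0025]
curing_box 0.73 [ 0.7702 -0.0587 -0.0002]
curing_box 0.69 [ 0.6002 -0.0897 -0.0005]
start_button_top 0.57 [ 0.5975 -0.1558  0.0984]
glue_bottle 0.71 [ 0.7702 -0.0623 -0.0011]
coffee_mug 0.77 [0.7461 0.2305 0.0016]
top [[ 0.0196  0.9966 -0.0799  0.5382]
 [-0.9998  0.0194 -0.0037  0.0067]
 [-0.0021  0.0799  0.9968  1.1357]
 [ 0.      0.      0.      1.    ]] 496.11104416362946
pull_1 0.84 [0.4376 0.1703 0.0388]
pull_1 0.72 [0.448  0.0698 0.0446]
pull_1 0.61 [ 0.4547 -0.0396  0.0405]
felt_mat 0.84 [ 0.4302 -0.1811 -0.0026]
felt_mat 0.67 [ 0.414   0.3203 -0.0061]
felt_mat 0.38 [ 0.6037 -0.0905 -0.0036]
tray_handle 0.63 [ 0.6033 -0.0233  0.0364]
peg_stand 0.97 [0.4485 0.0712 0.0033]
curing_box 0.63 [ 0.6026 -0.0916  0.0002]
curing_box 0.28 [0.4466 0.0697 0.0447]
curing_box 0.22 [ 0.4134  0.3219 -0.0015]
start_button_top 0.7 [ 0.5973 -0.1574  0.1016]
glue_bottle 0.64 [ 0.7752 -0.0625  0.0019]
coffee_mug 0.77 [0.752  0.2345 0.0008]
[0.1781 0.5203 0.1956] [[-0.      0.3239  0.9461]
 [-0.      0.9461 -0.3239]
 [-1.     -0.      0.    ]] 0.08563166044282358 1.1
```

View pics/top0.png

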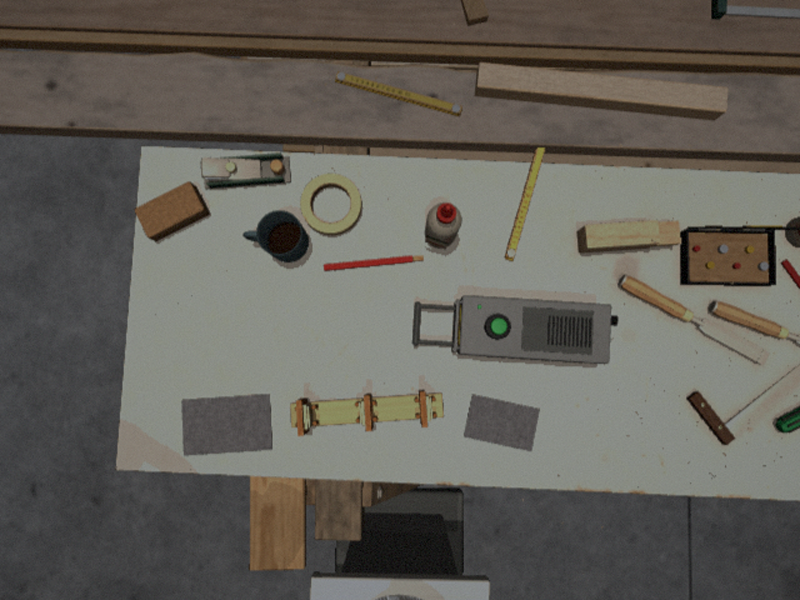

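View pics/scene0.png

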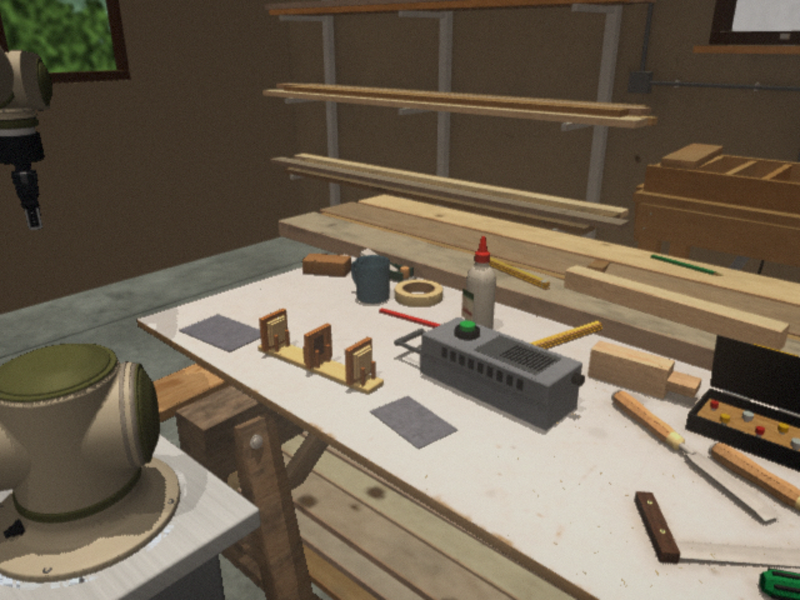

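The top view (1.25x scale) shows all three oak pulls on the stand at (303,415), (369,412) and (423,408). The box is at (535,330) with its handle at (432,325), the mug at (283,237) and the bottle at (443,222). There are two mats: (227,424), about 90x58 px, and (502,422), about 70x48 px. The left one is about 165 mm long, so it fits the larger mat. The middle pull faces -y and the outer two face +y. Next I'll measure.

```bash
cat >> h.py <<'E'
from scipy.spatial.transform import Rotation as R
np.set_printoptions(precision=4,suppress=True)
def cloud(im):
    v,u=np.mgrid[:480,:640]; d=im["depth"].astype(float)
    p=np.stack([(u-im["cx"])/im["fx"]*d,-(v-im["cy"])/im["fy"]*d,-d],-1)
    return p@im["world_from_camera"][:3,:3].T+im["world_from_camera"][:3,3]
def sel(P,x,y,z): 
    return (P[...,0]>x[0])&(P[...,0]<x[1])&(P[...,1]>y[0])&(P[...,1]<y[1])&(P[...,2]>z[0])&(P[...,2]<z[1])
def rect(p):
    (c,s,a)=cv2.minAreaRect((p[:,:2]*1000).astype(np.float32)); b=cv2.boxPoints((c,s,a)); return np.array(c),np.array(s),a
def tool(app,jaw):  # tool rotation from approach dir and jaw dir
    x=np.array(app,float);x/=np.linalg.norm(x);y=np.array(jaw,float);y-=x*(x@y);y/=np.linalg.norm(y)
    return np.c_[x,y,np.cross(x,y)]
def plan(targets,start=None):
    s=env.observe(); p,r=(np.array(s["position"]),np.array(s["tool_rot"])) if start is None else start
    for q,t in targets:
        q=np.array(q,float); t=r if t is None else t
        d=r.T@(q-p)*1000; wv=R.from_matrix(r.T@t).as_rotvec()
        print("[%.0f,%.0f,%.0f,%.3f,%.3f,%.3f]"%(*d,*wv), "dist %.0f ang %.0f"%(np.linalg.norm(d),np.degrees(np.linalg.norm(wv))))
        p,r=q,t
E
python3 - <<'E'
from h import *
im=shot("top"); P=cloud(im)
print("roof",rect(P[sel(P,(.5,.7),(-.4,-.05),(.07,.09))]))
print("handle",rect(P[sel(P,(.5,.7),(-.08,.05),(.02,.06))]), P[sel(P,(.5,.7),(-.08,.05),(.02,.06))][:,1].max())
print("button",P[sel(P,(.5,.7),(-.2,-.1),(.092,.12))].mean(0))
b=P[sel(P,(.35,.55),(-.12,.25),(.006,.018))];print("base",rect(b))
for y in (.171,.069,-.041):
    q=P[sel(P,(.35,.55),(y-.04,y+.04),(.055,.1))]; print("pull",rect(q),q.mean(0),q[:,2].max())
c=im["color"].astype(int)
g=(c.max(2)<125)&(c.max(2)-c.min(2)<22)
for y in ((.2,.45),(-.3,-.1)):
    m=g&sel(P,(.34,.5),y,(-.01,.012)); print("mat",rect(P[m]))
im=shot("scene","s1",crop=(190,230,320,330),scale=6);P=cloud(im)
for y in (.171,.069,-.041):
    q=P[sel(P,(.35,.55),(y-.045,y+.045),(.03,.085))]
    for z in (.05,.06,.07): 
        k=q[abs(q[:,2]-z)<.004]; print(y,z,k.mean(0),k.min(0),k.max(0))
E
```

```text
roof (array([ 594.7239, -227.5501]), array([271.3803, 103.4332]), 87.04997253417969)
handle (array([602.64  , -46.2234]), array([65.593 , 78.0461]), 88.7943344116211) -0.013264532742142902
button [ 0.5982 -0.1544  0.0983]
base (array([450.6238,  65.981 ]), array([368.1956, 198.4834]), 89.88084411621094)
pull (array([438.1593, 170.9835]), array([59.8453, 20.1417]), 4.727232933044434) [0.4384 0.1716 0.0723] 0.08331624672857552
pull (array([447.4895,  66.6608]), array([59.1767, 20.0614]), 5.307507038116455) [0.4476 0.0649 0.0736] 0.08197304063169097
pull (array([456.333, -37.745]), array([59.0641, 20.1156]), 4.5318989753723145) [ 0.4566 -0.0364  0.0738] 0.0833953029212613
mat (array([416.9515, 300.8859]), array([102.9138, 202.8188]), 5.0185699462890625)
mat (array([ 428.9055, -177.5784]), array([127.1883,  80.1586]), 78.99166870117188)
0.171 0.05 [0.4254 0.1655 0.0499] [0.4031 0.1579 0.046 ] [0.4662 0.1813 0.0539]
0.171 0.06 [0.4278 0.1656 0.0599] [0.4042 0.1579 0.056 ] [0.468  0.1788 0.0636]
0.171 0.07 [0.4311 0.1709 0.0697] [0.4035 0.1619 0.0663] [0.4635 0.1798 0.0739]
0.069 0.05 [0.4442 0.0609 0.0499] [0.4145 0.0533 0.0461] [0.4758 0.0685 0.0538]
0.069 0.06 [0.4417 0.0593 0.0594] [0.4134 0.0514 0.056 ] [0.4737 0.0658 0.0639]
0.069 0.07 [0.4399 0.0576 0.0702] [0.414  0.0528 0.0662] [0.4756 0.0638 0.0738]
-0.041 0.05 [ 0.4425 -0.044   0.0501] [ 0.4219 -0.0501  0.0461] [ 0.4724 -0.0279  0.0538]
-0.041 0.06 [ 0.4466 -0.0431  0.0602] [ 0.4224 -0.0516  0.056 ] [ 0.4851 -0.0303  0.064 ]
-0.041 0.07 [ 0.4505 -0.0384  0.0693] [ 0.4212 -0.0483  0.0661] [ 0.4856 -0.0312  0.0739]
```

View pics/s1.png

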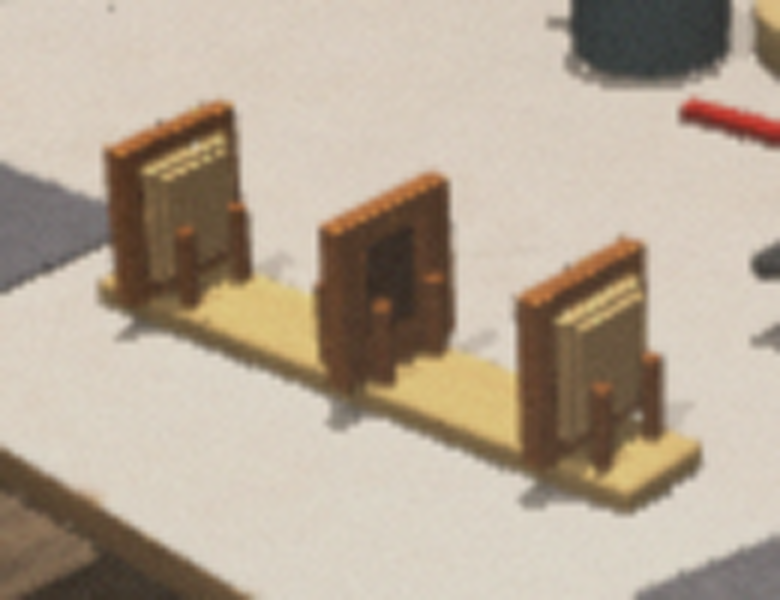

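The enlarged crop confirms it: the middle pull (380,270) shows its recess, so it faces -y, while the outer two (185,210) and (600,370) show their pale bodies, so their fronts face +y. All three are oak. The larger mat is the left one. I'll pull the tray first.

Run:
```python
from h import *
T=tool([0,0,-1],[.05,.9987,0])
plan([((.605,-.0195,.13),T),((.605,-.0195,.015),T),((.6175,.2305,.015),T)])
```

```text
[66,-373,579,-0.280,-0.000,0.000] dist 691 ang 16
[115,0,0,0.000,0.000,0.000] dist 115 ang 0
[0,250,-0,0.000,0.000,0.000] dist 250 ang 0
```

```bash
python3 -m crank '[66,-373,579,-0.28,0,0, 66,-373,579,-0.28,0,0, 66,-373,579,-0.28,0,0, 66,-373,579,-0.28,0,0, 66,-373,579,-0.28,0,0, 66,-373,579,-0.28,0,0, 66,-373,579,-0.28,0,0, 66,-373,579,-0.28,0,0, 66,-373,579,-0.28,0,0, 66,-373,579,-0.28,0,0]' 0.5 40
python3 - <<'E'
from h import *
T=tool([0,0,-1],[.05,.9987,0])
plan([((.605,-.0195,.13),T)])
E
```

```text
time_s: 2.03
position: [0.4317, 0.1991, 0.1567]
tool_rot: [[0.001, 0.05, 0.999], [0.0, 0.999, -0.05], [-1.0, 0.0, 0.001]]
ft_force: [1.0, 0.6, 0.2]
grip_width: 0.0428
[27,-210,184,0.000,0.001,-0.000] dist 280 ang 0
```

```bash
python3 -m crank '[27,-210,184,0,0,0, 27,-210,184,0,0,0, 27,-210,184,0,0,0, 27,-210,184,0,0,0, 27,-210,184,0,0,0, 27,-210,184,0,0,0, 27,-210,184,0,0,0, 27,-210,184,0,0,0, 27,-210,184,0,0,0]' 0.5 40 && python3 -m crank '[25,0,0,0,0,0, 50,0,0,0,0,0, 75,0,0,0,0,0, 100,0,0,0,0,0, 115,0,0,0,0,0, 115,0,0,0,0,0]' && python3 -m crank '[0,0,0,0,0,0, 0,0,0,0,0,0, 0,0,0,0,0,0, 0,0,0,0,0,0, 0,0,0,0,0,0, 0,0,0,0,0,0]' 0 80
```

```text
time_s: 2.78
position: [0.6053, -0.0212, 0.1289]
tool_rot: [[-0.0, 0.052, 0.999], [0.0, 0.999, -0.052], [-1.0, 0.0, -0.0]]
ft_force: [-1.4, 0.9, -0.1]
grip_width: 0.0427
time_s: 3.28
position: [0.6029, -0.0196, 0.0111]
tool_rot: [[-0.006, 0.051, 0.999], [0.002, 0.999, -0.051], [-1.0, 0.002, -0.006]]
ft_force: [0.6, -0.1, 0.2]
grip_width: 0.0427
time_s: 3.78
position: [0.6032, -0.0196, 0.0117]
tool_rot: [[-0.005, 0.051, 0.999], [0.002, 0.999, -0.051], [-1.0, 0.002, -0.005]]
ft_force: [-0.2, -0.2, 0.1]
grip_width: 0.0
```

Run:
```python
from h import *
shot("top","t1",crop=(300,200,500,330),scale=4)
```

```text
(no output)
```

View pics/t1.png

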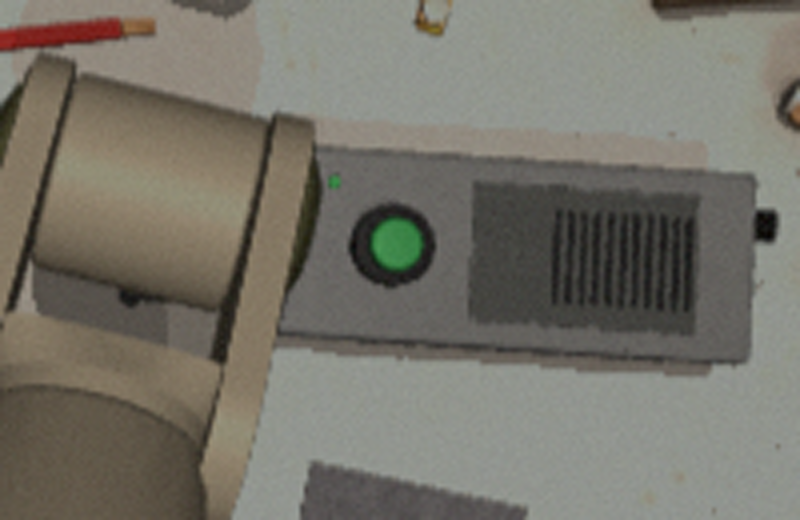

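The arm hides the handle in this view (only the box and button show, button at (397,243)). I'll use the scene camera.

Run:
```python
from h import *
shot("scene","s2",crop=(270,210,400,310),scale=6)
```

```text
(no output)
```

View pics/s2.png

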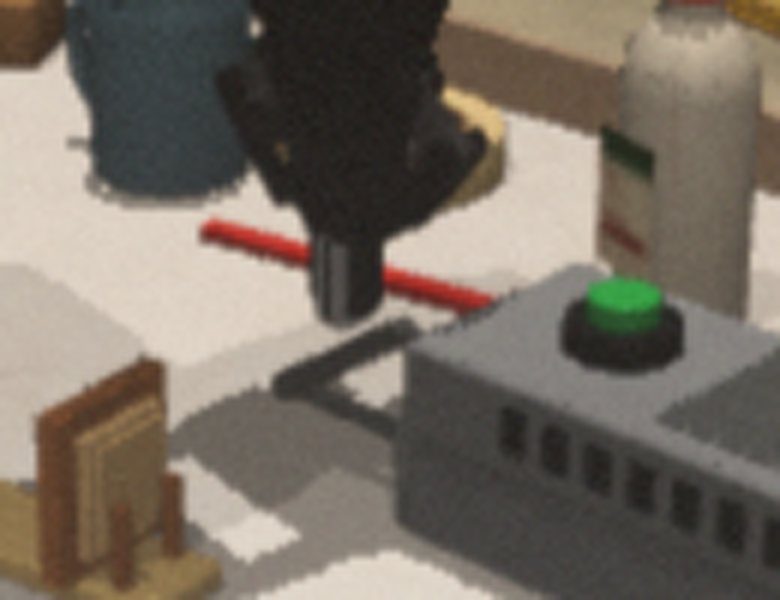

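Run:
```python
from h import *
im=shot("scene")
print("bar mid",px(im,327,269,.032), "ends",px(im,316,274,.032),px(im,338,264,.032)); print("depth at bar",px(im,327,270),px(im,321,272),px(im,334,266))
print("finger",px(im,327,258),px(im,327,262),px(im,325,250))
s=env.observe();print(s["position"],s["q"],s["time_s"])
P=cloud(im);q=P[sel(P,(.5,.7),(-.08,.08),(.02,.5))];
c=w(im,[0,0,0]);Ri=im["world_from_camera"][:3,:3].T
for pt in ([.603,-.0196,.0117],[.603,-.0196,.03]):
    k=Ri@(np.array(pt)-c);print(im["cx"]+im["fx"]*k[0]/-k[2],im["cy"]+im["fy"]*k[1]/k[2])
```

```text
bar mid [ 0.5998 -0.0199  0.032 ] ends [ 0.5631 -0.0181  0.032 ] [ 0.6381 -0.0219  0.032 ]
depth at bar [ 0.5964 -0.0229  0.0316] [ 0.5739 -0.024   0.0351] [ 0.6212 -0.0235  0.0333]
finger [ 0.5934 -0.0254  0.0645] [ 0.5942 -0.0247  0.0537] [ 0.595  -0.0177  0.082 ]
[ 0.603  -0.0196  0.0113] [ -13.1096   37.6117   79.3913    0.0333   63.3571 -100.1975] 3.9333
327.7330390694149 276.18762567771466
327.7662890162786 269.273774883795
```

Run:
```python
from h import *
im=shot("scene")
c=w(im,[0,0,0]);Ri=im["world_from_camera"][:3,:3].T
for pt in ([.1781,.5203,.1956],[.1781,.5203,.2086],[.1781,.5203,.235]):
    k=Ri@(np.array(pt)-c);print(im["cx"]+im["fx"]*k[0]/-k[2],im["cy"]+im["fy"]*k[1]/k[2])
for v in range(240,275,2): print(v,px(im,327,v))
print(cloud(im)[sel(cloud(im),(.57,.63),(-.05,.02),(-.005,.3))][:,2].min())
```

```text
32.97641047410741 197.5975385213056
31.775155436320404 192.24599491471798
29.30468433540284 181.24014402585897
240 [ 0.5893 -0.0287  0.1121]
242 [ 0.5859 -0.0317  0.109 ]
244 [ 0.5908 -0.0274  0.1013]
246 [ 0.5881 -0.0298  0.0979]
248 [ 0.5928 -0.0257  0.0902]
250 [ 0.5895 -0.0286  0.087 ]
252 [ 0.5967 -0.0224  0.0778]
254 [ 0.5953 -0.0236  0.0735]
256 [ 0.5947 -0.0242  0.0688]
258 [ 0.596  -0.0231  0.0629]
260 [ 0.5946 -0.0243  0.0586]
262 [ 0.5961 -0.023   0.0525]
264 [ 0.5979 -0.0216  0.0463]
266 [ 0.6663  0.0376 -0.0025]
268 [-0.2112 -0.7211  0.5565]
270 [ 0.595  -0.0242  0.0325]
272 [ 0.5953 -0.0239  0.0271]
274 [ 0.6288  0.005  -0.0004]
-0.0038458148917203117
```

The depth data show the shut fingertips at z≈0.045, while the reported TCP is at z=0.0115, so the tips are about 33 mm short of the report. The bar is still untouched under them. I'll open the fingers, go 30 mm lower and grip again, watching the force.

```bash
python3 -m crank '[0,0,0,0,0,0, 0,0,0,0,0,0, 0,0,0,0,0,0, 0,0,0,0,0,0]' 0.5 60 && python3 -m crank '[7,0,0,0,0,0, 14,0,0,0,0,0, 20,0,0,0,0,0, 25,0,0,0,0,0, 28,0,0,0,0,0, 28,0,0,0,0,0]' && python3 -m crank '[0,0,0,0,0,0, 0,0,0,0,0,0, 0,0,0,0,0,0, 0,0,0,0,0,0, 0,0,0,0,0,0]' 0 60
```

```text
time_s: 4.32
position: [0.6029, -0.0196, 0.0112]
tool_rot: [[-0.006, 0.051, 0.999], [0.002, 0.999, -0.051], [-1.0, 0.002, -0.006]]
ft_force: [0.2, -0.3, -1.0]
grip_width: 0.0425
time_s: 4.82
position: [0.6023, -0.0195, -0.0178]
tool_rot: [[-0.008, 0.051, 0.999], [0.002, 0.999, -0.051], [-1.0, 0.002, -0.008]]
ft_force: [-0.0, -0.3, 0.5]
grip_width: 0.0431
time_s: 5.23
position: [0.6026, -0.0195, -0.0175]
tool_rot: [[-0.007, 0.051, 0.999], [0.002, 0.999, -0.051], [-1.0, 0.002, -0.007]]
ft_force: [0.6, 0.3, 1.1]
grip_width: 0.0099
```

```bash
python3 -m crank '[0,12,0,0,0,0, 0,35,0,0,0,0, 0,63,0,0,0,0, 0,93,0,0,0,0, 0,124,0,0,0,0, 0,155,0,0,0,0, 0,186,0,0,0,0, 0,215,0,0,0,0, 0,238,0,0,0,0, 0,250,0,0,0,0]' && python3 -m crank '[0,0,0,0,0,0, 0,0,0,0,0,0]'
python3 - <<'E'
from h import *
shot("scene","s3",crop=(180,190,380,320),scale=4)
E
```

```text
time_s: 6.07
position: [0.6146, 0.2328, -0.0174]
tool_rot: [[-0.008, 0.049, 0.999], [0.002, 0.999, -0.049], [-1.0, 0.002, -0.008]]
ft_force: [0.2, -3.1, -0.7]
grip_width: 0.0096
time_s: 6.23
position: [0.6144, 0.2334, -0.0174]
tool_rot: [[-0.008, 0.048, 0.999], [0.003, 0.999, -0.048], [-1.0, 0.002, -0.008]]
ft_force: [0.2, 3.5, -1.6]
grip_width: 0.0095
```

View pics/s3.png

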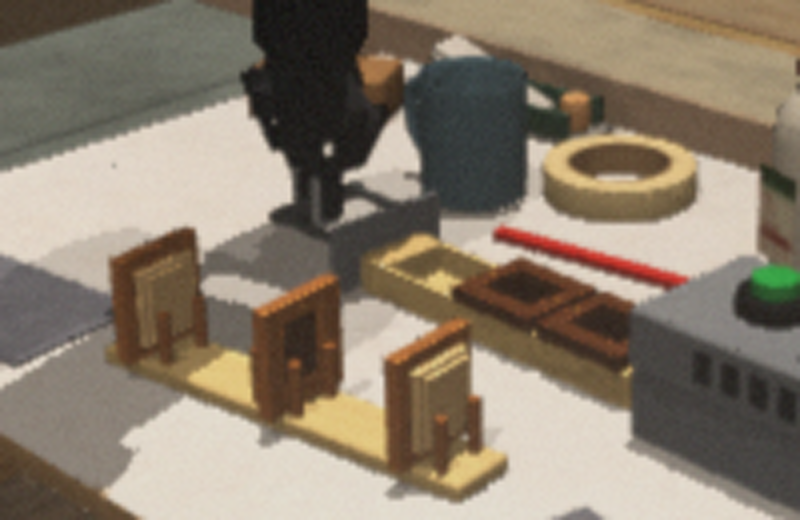

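The tray is out, with walnut pulls in the two pockets nearest the nose, at (525,290) and (600,325). Pocket 3 (430,262) is empty. I'll release, rise and locate them.

```bash
python3 -m crank '[0,0,0,0,0,0, 0,0,0,0,0,0, 0,0,0,0,0,0, 0,0,0,0,0,0]' 0.5 60 && python3 -m crank '[-40,0,0,0,0,0, -80,0,0,0,0,0, -120,0,0,0,0,0, -150,0,0,0,0,0, -150,60,-60,0,0,0, -150,100,-100,0,0,0, -150,100,-140,0,0,0]' 1
python3 - <<'E'
from h import *
for cn in ("scene","top"):
    im=shot(cn); P=cloud(im)
    for n in ("walnut_1","tray","tray_handle"):
        for m in models.landmark_of(cn,n): print(cn,n,round(m["p"],2),w(im,m["location"]))
    c=im["color"].astype(int)
    m=sel(P,(.53,.68),(-.1,.12),(.026,.045)); print(cn,"walnuts",m.sum(),m.sum()>20 and rect(P[m]))
    m=sel(P,(.53,.68),(.1,.2),(.04,.06)); print("panel",m.sum(),m.sum()>20 and (rect(P[m]),P[m].mean(0)))
    m=sel(P,(.53,.68),(.18,.3),(.026,.045)); print("bar",m.sum(),m.sum()>20 and rect(P[m]))
E
```

```text
time_s: 6.62
position: [0.6147, 0.2318, -0.0173]
tool_rot: [[-0.008, 0.05, 0.999], [0.003, 0.999, -0.05], [-1.0, 0.002, -0.008]]
ft_force: [0.1, -0.0, -0.1]
grip_width: 0.043
time_s: 7.2
position: [0.5236, 0.315, 0.1339]
tool_rot: [[-0.006, 0.051, 0.999], [0.003, 0.999, -0.051], [-1.0, 0.003, -0.006]]
ft_force: [0.3, 0.7, -0.5]
grip_width: 0.0854
scene walnut_1 0.87 [ 0.5987 -0.0378  0.024 ]
scene walnut_1 0.73 [0.606  0.0372 0.0299]
scene tray 0.56 [ 0.606   0.0389 -0.0021]
scene tray_handle 0.68 [0.6153 0.236  0.0268]
scene tray_handle 0.63 [ 0.4567 -0.0383  0.0466]
scene walnuts 552 (array([598.5281, -16.4063]), array([175.6321,  71.9387]), 82.07850646972656)
panel 86 ((array([607.7835, 161.6952]), array([ 9.9217, 90.0483]), 86.76141357421875), array([0.6065, 0.1619, 0.0438]))
bar 155 (array([612.4525, 213.6476]), array([80.404 , 57.8709]), 1.9265122413635254)
top walnut_1 0.81 [0.6044 0.0359 0.0227]
top walnut_1 0.62 [ 0.6057 -0.0352  0.0219]
top tray_handle 0.84 [0.6166 0.2316 0.0312]
top walnuts 1457 (array([604.9376,   2.9627]), array([192.7638,  87.4572]), 87.35291290283203)
panel 136 ((array([613.1064, 178.339 ]), array([37.0576, 90.7902]), 87.00099182128906), array([0.6122, 0.1636, 0.0467]))
bar 339 (array([616.0056, 210.9876]), array([59.3212, 78.2576]), 89.75820922851562)
```

Run:
```python
from h import *
T=tool([0,0,-1],[.9987,-.05,0])
plan([((.602,-.036,.11),T),((.602,-.036,-.024),T)])
```

```text
[22,-345,95,1.569,-0.008,0.004] dist 358 ang 90
[134,0,0,0.000,0.000,0.000] dist 134 ang 0
```

```bash
python3 -m crank '[22,-345,95,1.569,-0.008,0.004, 22,-345,95,1.569,-0.008,0.004, 22,-345,95,1.569,-0.008,0.004, 22,-345,95,1.569,-0.008,0.004, 22,-345,95,1.569,-0.008,0.004, 22,-345,95,1.569,-0.008,0.004, 22,-345,95,1.569,-0.008,0.004, 22,-345,95,1.569,-0.008,0.004, 22,-345,95,1.569,-0.008,0.004, 22,-345,95,1.569,-0.008,0.004]' 1 60 && python3 -m crank '[0,0,0,0.32,0,0, 0,0,0,0.32,0,0, 0,0,0,0.32,0,0, 0,0,0,0.32,0,0]'
python3 - <<'E'
from h import *
T=tool([0,0,-1],[.9987,-.05,0])
plan([((.602,-.036,.11),T),((.602,-.036,-.024),T)])
E
```

```text
time_s: 8.43
position: [0.6028, -0.0429, 0.109]
tool_rot: [[-0.001, 0.967, 0.255], [-0.0, 0.255, -0.967], [-1.0, -0.001, -0.0]]
ft_force: [0.5, 0.7, 0.3]
grip_width: 0.0855
time_s: 8.77
position: [0.603, -0.0441, 0.1087]
tool_rot: [[-0.001, 0.998, -0.067], [-0.0, -0.067, -0.998], [-1.0, -0.001, 0.0]]
ft_force: [0.3, 0.4, 0.0]
grip_width: 0.0854
[-1,-2,-8,-0.017,0.000,0.001] dist 8 ang 1
[134,0,0,0.000,0.000,0.000] dist 134 ang 0
```

```bash
python3 -m crank '[30,-2,-8,-0.017,0,0, 60,-2,-8,-0.017,0,0, 90,-2,-8,-0.017,0,0, 115,-2,-8,-0.017,0,0, 125,-2,-8,-0.017,0,0, 133,-2,-8,-0.017,0,0, 133,-2,-8,-0.017,0,0]'
python3 - <<'E'
from h import *
im=shot("scene","s4",crop=(260,200,390,300),scale=6)
T=tool([0,0,-1],[.9987,-.05,0])
plan([((.602,-.036,-.024),T)])
E
```

```text
time_s: 9.35
position: [0.6012, -0.0363, -0.025]
tool_rot: [[-0.003, 0.999, -0.049], [0.0, -0.049, -0.999], [-1.0, -0.003, -0.0]]
ft_force: [-0.2, 0.0, 0.8]
grip_width: 0.0854
[0,0,-0,0.001,0.000,0.001] dist 0 ang 0
```

View pics/s4.png

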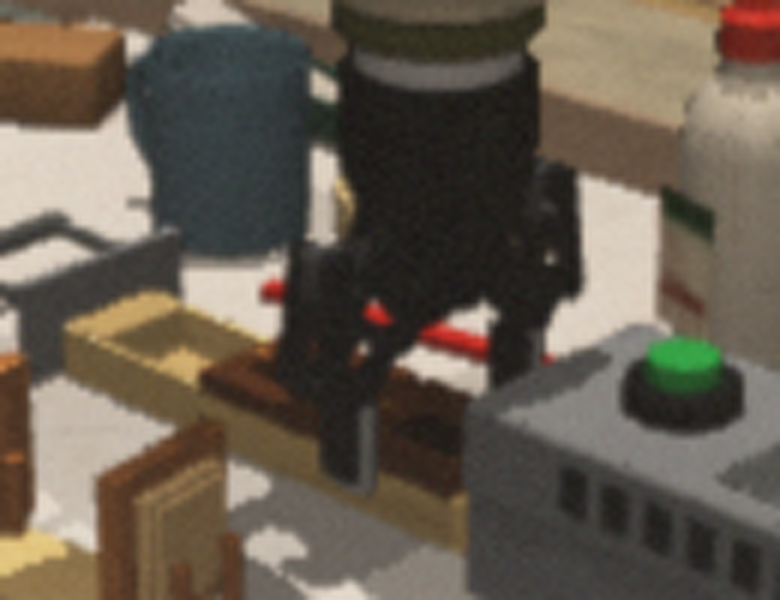

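The fingers straddle the tray at the nose-side walnut, with the near tip at (350,485), just below the flange. I'll grip and lift.

```bash
python3 -m crank '[0,0,0,0,0,0, 0,0,0,0,0,0, 0,0,0,0,0,0, 0,0,0,0,0,0, 0,0,0,0,0,0]' 0 50 && python3 -m crank '[-20,0,0,0,0,0, -50,0,0,0,0,0, -80,0,0,0,0,0, -110,0,0,0,0,0, -110,0,0,0,0,0]'
python3 - <<'E'
from h import *
T=tool([0,0,-1],[.997,.08,0])
plan([((.411,.3585,.085),T),((.411,.3585,-.033),T)])
shot("scene","s5",crop=(190,160,390,310),scale=4)
E
```

```text
time_s: 9.82
position: [0.6028, -0.0366, -0.0221]
tool_rot: [[0.002, 0.999, -0.049], [-0.001, -0.049, -0.999], [-1.0, 0.002, 0.001]]
ft_force: [-1.6, -1.0, 5.6]
grip_width: 0.0586
time_s: 10.23
position: [0.6054, -0.0371, 0.0949]
tool_rot: [[0.014, 0.999, -0.048], [-0.004, -0.048, -0.999], [-1.0, 0.014, 0.004]]
ft_force: [0.1, -0.0, -0.0]
grip_width: 0.0585
[6,-213,-386,-0.128,0.004,-0.013] dist 441 ang 7
[118,0,0,0.000,0.000,0.000] dist 118 ang 0
```

View pics/s5.png

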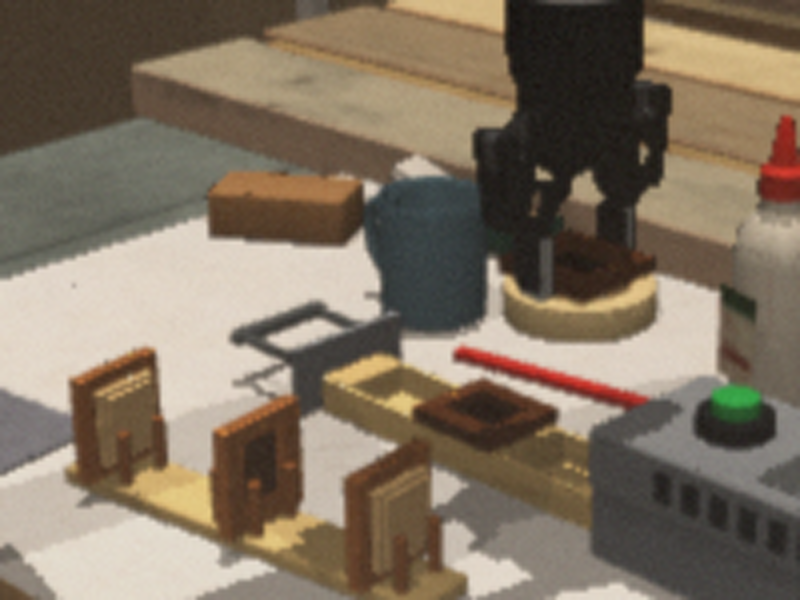

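The walnut is held level in the fingers at (580,260). Now I'll carry it to the mat.

```bash
python3 -m crank '[6,-213,-386,-0.128,0,-0.013, 6,-213,-386,-0.128,0,-0.013, 6,-213,-386,-0.128,0,-0.013, 6,-213,-386,-0.128,0,-0.013, 6,-213,-386,-0.128,0,-0.013, 6,-213,-386,-0.128,0,-0.013, 6,-213,-386,-0.128,0,-0.013, 6,-213,-386,-0.128,0,-0.013, 6,-213,-386,-0.128,0,-0.013, 6,-213,-386,-0.128,0,-0.013]' && python3 -m crank '[0,-15,-28,0,0,0, 0,-15,-28,0,0,0]'
python3 - <<'E'
from h import *
T=tool([0,0,-1],[.997,.08,0])
plan([((.411,.3585,.085),T),((.411,.3585,-.033),T)])
im=cams.get_image("scene")
for m in models.landmark_of("scene","walnut_1"): print(round(m["p"],2),w(im,m["location"]))
E
```

```text
time_s: 11.12
position: [0.4187, 0.3397, 0.0826]
tool_rot: [[-0.004, 0.997, 0.08], [-0.004, 0.08, -0.997], [-1.0, -0.004, 0.003]]
ft_force: [-0.0, -0.4, -0.4]
grip_width: 0.0588
time_s: 11.28
position: [0.3975, 0.3703, 0.0818]
tool_rot: [[-0.006, 0.996, 0.085], [-0.003, 0.085, -0.996], [-1.0, -0.006, 0.003]]
ft_force: [-1.5, -0.5, -1.0]
grip_width: 0.0587
[-3,12,13,0.005,0.003,0.006] dist 18 ang 1
[118,0,0,0.000,0.000,0.000] dist 118 ang 0
0.81 [0.3968 0.3713 0.128 ]
0.75 [0.6041 0.0375 0.0267]
```

```bash
python3 -m crank '[10,12,13,0,0,0, 35,12,13,0,0,0, 65,12,13,0,0,0, 90,12,13,0,0,0, 103,12,13,0,0,0, 110,12,13,0,0,0, 113,12,13,0,0,0, 113,12,13,0,0,0]' && python3 -m crank '[1.5,0,0,0,0,0, 1.5,0,0,0,0,0]'
```

```text
time_s: 12.05
position: [0.4134, 0.3539, -0.0309]
tool_rot: [[-0.005, 0.997, 0.081], [-0.005, 0.081, -0.997], [-1.0, -0.005, 0.004]]
ft_force: [1.0, -0.0, -0.8]
grip_width: 0.0587
time_s: 12.22
position: [0.4141, 0.3539, -0.0318]
tool_rot: [[-0.004, 0.997, 0.081], [-0.004, 0.081, -0.997], [-1.0, -0.004, 0.004]]
ft_force: [-0.1, 0.1, -0.6]
grip_width: 0.0588
```

```bash
python3 -m crank '[0.5,0,0,0,0,0, 0.5,0,0,0,0,0, 0.5,0,0,0,0,0, 0.5,0,0,0,0,0]' 1 && python3 -m crank '[-15,0,0,0,0,0, -50,0,0,0,0,0, -90,0,0,0,0,0, -130,0,0,0,0,0, -130,0,0,0,0,0]'
python3 - <<'E'
from h import *
T=tool([0,0,-1],[.9987,-.05,0])
plan([((.605,.0365,.1),T),((.605,.0365,-.024),T)])
im=cams.get_image("scene")
for m in models.landmark_of("scene","walnut_1"): print(round(m["p"],2),w(im,m["location"]))
E
```

```text
time_s: 12.55
position: [0.4142, 0.354, -0.032]
tool_rot: [[-0.003, 0.997, 0.081], [-0.004, 0.081, -0.997], [-1.0, -0.003, 0.003]]
ft_force: [0.2, -0.4, -0.0]
grip_width: 0.0857
time_s: 12.97
position: [0.4176, 0.3564, 0.1054]
tool_rot: [[0.009, 0.997, 0.081], [0.003, 0.081, -0.997], [-1.0, 0.009, -0.002]]
ft_force: [0.7, 0.5, 1.1]
grip_width: 0.0857
[6,161,334,0.132,-0.002,-0.009] dist 371 ang 8
[124,0,0,0.000,0.000,0.000] dist 124 ang 0
0.71 [0.4082 0.3545 0.0136]
0.64 [0.6041 0.0347 0.0277]
0.56 [0.6106 0.109  0.0221]
0.33 [0.4356 0.1692 0.0451]
0.32 [ 0.6032 -0.0341  0.024 ]
```

```bash
python3 -m crank '[6,161,334,0.132,0,-0.009, 6,161,334,0.132,0,-0.009, 6,161,334,0.132,0,-0.009, 6,161,334,0.132,0,-0.009, 6,161,334,0.132,0,-0.009, 6,161,334,0.132,0,-0.009, 6,161,334,0.132,0,-0.009, 6,161,334,0.132,0,-0.009, 6,161,334,0.132,0,-0.009, 6,161,334,0.132,0,-0.009]' && python3 -m crank '[0,0,0,0,0,0]'
python3 - <<'E'
from h import *
T=tool([0,0,-1],[.9987,-.05,0])
plan([((.605,.0360,-.024),T)])
E
```

```text
time_s: 13.9
position: [0.6047, 0.0291, 0.0915]
tool_rot: [[-0.011, 0.998, -0.056], [-0.003, -0.056, -0.998], [-1.0, -0.011, 0.004]]
ft_force: [-0.5, 0.1, -0.9]
grip_width: 0.0851
time_s: 13.98
position: [0.6043, 0.0281, 0.0896]
tool_rot: [[-0.014, 0.998, -0.058], [-0.003, -0.058, -0.998], [-1.0, -0.014, 0.003]]
ft_force: [-0.7, -0.1, -0.4]
grip_width: 0.0857
[114,2,-8,-0.008,0.003,0.014] dist 114 ang 1
```

```bash
python3 -m crank '[25,2,-8,-0.008,0,0.014, 55,2,-8,-0.008,0,0.014, 80,2,-8,-0.008,0,0.014, 100,2,-8,-0.008,0,0.014, 110,2,-8,-0.008,0,0.014, 114,2,-8,-0.008,0,0.014, 114,2,-8,-0.008,0,0.014]' && python3 -m crank '[0,0,0,0,0,0, 0,0,0,0,0,0, 0,0,0,0,0,0, 0,0,0,0,0,0, 0,0,0,0,0,0]' 0 50 && python3 -m crank '[-20,0,0,0,0,0, -50,0,0,0,0,0, -80,0,0,0,0,0, -110,0,0,0,0,0, -110,0,0,0,0,0, -110,0,0,0,0,0]'
python3 - <<'E'
from h import *
T=tool([0,0,-1],[.997,.08,0])
plan([((.418,.280,.085),T),((.418,.280,-.033),T)])
E
```

```text
time_s: 14.57
position: [0.6046, 0.0362, -0.0252]
tool_rot: [[-0.002, 0.999, -0.05], [-0.003, -0.05, -0.999], [-1.0, -0.001, 0.003]]
ft_force: [0.5, 0.0, 0.2]
grip_width: 0.0854
time_s: 14.98
position: [0.6054, 0.0362, -0.0237]
tool_rot: [[0.001, 0.999, -0.05], [-0.003, -0.05, -0.999], [-1.0, 0.001, 0.003]]
ft_force: [-0.4, 1.1, 6.2]
grip_width: 0.0587
time_s: 15.48
position: [0.606, 0.0365, 0.0882]
tool_rot: [[0.005, 0.999, -0.05], [-0.004, -0.05, -0.999], [-1.0, 0.005, 0.004]]
ft_force: [-0.1, 0.2, -1.2]
grip_width: 0.0589
[1,-200,-234,-0.130,0.004,-0.005] dist 308 ang 7
[118,0,0,0.000,0.000,0.000] dist 118 ang 0
```

```bash
python3 -m crank '[1,-200,-234,-0.13,0,-0.005, 1,-200,-234,-0.13,0,-0.005, 1,-200,-234,-0.13,0,-0.005, 1,-200,-234,-0.13,0,-0.005, 1,-200,-234,-0.13,0,-0.005, 1,-200,-234,-0.13,0,-0.005, 1,-200,-234,-0.13,0,-0.005, 1,-200,-234,-0.13,0,-0.005, 1,-200,-234,-0.13,0,-0.005, 1,-200,-234,-0.13,0,-0.005]' && python3 -m crank '[0,0,0,0,0,0, 0,0,0,0,0,0]'
python3 - <<'E'
from h import *
T=tool([0,0,-1],[.997,.08,0])
plan([((.418,.280,-.033),T)])
E
```

```text
time_s: 16.32
position: [0.4171, 0.2803, 0.0845]
tool_rot: [[-0.001, 0.997, 0.082], [-0.005, 0.082, -0.997], [-1.0, -0.002, 0.005]]
ft_force: [-0.5, -1.0, -0.4]
grip_width: 0.0586
time_s: 16.48
position: [0.4177, 0.2794, 0.084]
tool_rot: [[-0.002, 0.997, 0.081], [-0.005, 0.081, -0.997], [-1.0, -0.003, 0.005]]
ft_force: [0.1, 0.4, -1.1]
grip_width: 0.0586
[117,1,-1,0.001,0.005,0.003] dist 117 ang 0
```

```bash
python3 -m crank '[20,0,0,0,0,0, 50,0,0,0,0,0, 80,0,0,0,0,0, 100,0,0,0,0,0, 110,0,0,0,0,0, 115,0,0,0,0,0, 117,0,0,0,0,0, 117,0,0,0,0,0]' && python3 -m crank '[0,0,0,0,0,0, 0,0,0,0,0,0, 0,0,0,0,0,0, 0,0,0,0,0,0]' 1 && python3 -m crank '[-15,0,0,0,0,0, -50,0,0,0,0,0, -90,0,0,0,0,0, -130,0,0,0,0,0, -170,0,0,0,0,0, -170,0,0,0,0,0]'
python3 - <<'E'
from h import *
im=shot("scene","s6",crop=(120,160,400,340),scale=2.85)
P=cloud(im)
for m in models.landmark_of("scene","walnut_1"): print(round(m["p"],2),w(im,m["location"]))
im=cams.get_image("top");P=cloud(im)
for y in (.171,.069,-.041):
    q=P[sel(P,(.35,.55),(y-.04,y+.04),(.068,.1))]; print("top",len(q),rect(q),q.mean(0))
for m in models.landmark_of("top","walnut_1"): print(round(m["p"],2),w(im,m["location"]))
E
```

```text
time_s: 17.15
position: [0.418, 0.2783, -0.0329]
tool_rot: [[-0.002, 0.997, 0.08], [-0.005, 0.08, -0.997], [-1.0, -0.002, 0.005]]
ft_force: [-0.2, 0.2, -0.3]
grip_width: 0.0591
time_s: 17.48
position: [0.4183, 0.2785, -0.0324]
tool_rot: [[-0.001, 0.997, 0.08], [-0.005, 0.08, -0.997], [-1.0, -0.001, 0.005]]
ft_force: [0.0, -0.6, -0.6]
grip_width: 0.0853
time_s: 17.98
position: [0.4214, 0.2806, 0.1451]
tool_rot: [[0.012, 0.997, 0.08], [0.0, 0.08, -0.997], [-1.0, 0.012, 0.001]]
ft_force: [0.9, 0.6, 0.5]
grip_width: 0.0855
0.74 [ 0.7491  0.2309 -0.0015]
0.67 [0.4214 0.2767 0.0199]
top 195 (array([437.3729, 171.2383]), array([59.3634, 20.0581]), 1.857168197631836) [0.4377 0.1737 0.0758]
top 176 (array([447.4496,  65.9775]), array([59.1668, 18.652 ]), 5.0909647941589355) [0.4474 0.063  0.0758]
top 176 (array([456.1098, -37.4254]), array([58.9935, 19.5186]), 1.766850233078003) [ 0.4563 -0.0348  0.0759]
0.9 [0.416  0.2789 0.011 ]
0.72 [0.4155 0.3584 0.0143]
0.5 [0.4141 0.3191 0.001 ]
```

View pics/s6.png

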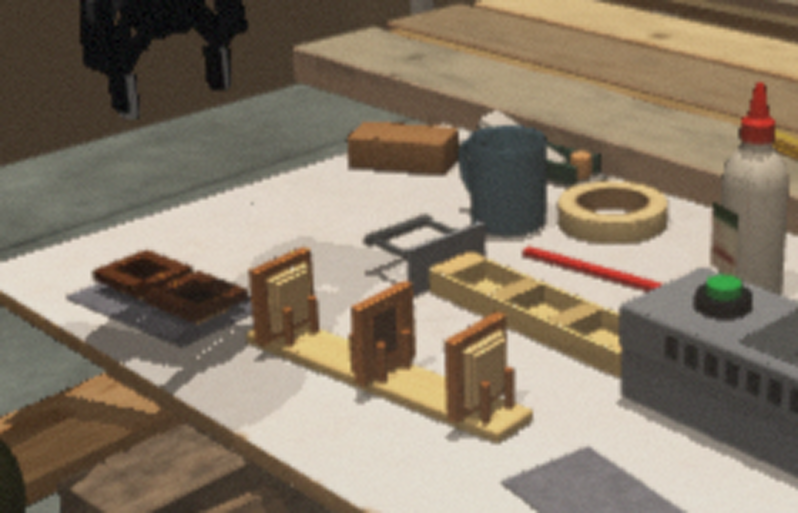

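Both walnuts lie flat, fronts up, on the larger mat at (145,268) and (200,292), and the tray is empty. I'll pick the oak pulls with the tool tilted 45° towards their fronts, then swing it 90° to place them. The middle pull goes first, into pocket 1.

```bash
cat >> h.py <<'E'
SX=np.array([.996,.0877,0]);SY=np.array([-.0877,.996,0]);TX=np.array([-.05,-.9987,0]);TC=np.array([.9987,-.05,0]);UP=np.array([0,0,1.])
E
python3 - <<'E'
from h import *
a=(SY-UP)/2**.5; T=tool(a,SX)
plan([((.4442,.104,.15),T)])
E
```

```text
[-13,12,177,-0.009,0.790,-0.000] dist 178 ang 45
```

```bash
python3 -m crank '[-13,12,177,0,0.79,0, -13,12,177,0,0.79,0, -13,12,177,0,0.79,0, -13,12,177,0,0.79,0, -13,12,177,0,0.79,0, -13,12,177,0,0.79,0, -13,12,177,0,0.79,0, -13,12,177,0,0.79,0, -13,12,177,0,0.79,0]' 1
python3 - <<'E'
from h import *
im=shot("scene","s7",crop=(180,140,400,305),scale=3.6)
P=cloud(im); q=P[sel(P,(.33,.58),(-.2,.25),(.10,.32))]
print(len(q),q[q[:,1].argsort()[-3:]],q[q[:,2].argsort()[:3]])
a=(SY-UP)/2**.5; T=tool(a,SX); s=env.observe(); print(s["position"],s["q"])
plan([((.4442,.104,.0169),T)])
E
```

```text
time_s: 18.93
position: [0.4435, 0.1028, 0.1487]
tool_rot: [[-0.06, 0.997, 0.048], [0.705, 0.077, -0.705], [-0.707, -0.008, -0.707]]
ft_force: [-0.3, 0.6, 1.4]
grip_width: 0.0851
2285 [[0.4897 0.0729 0.1824]
 [0.4887 0.0751 0.1821]
 [0.4891 0.0752 0.1867]] [[0.4889 0.0691 0.1764]
 [0.3983 0.0587 0.1771]
 [0.3964 0.0597 0.1774]]
[0.4434 0.1036 0.1495] [-26.9472  22.8703  97.8788  36.8867  87.6001 -42.5348]
[94,2,93,-0.011,0.001,-0.002] dist 133 ang 1
```

View pics/s7.png

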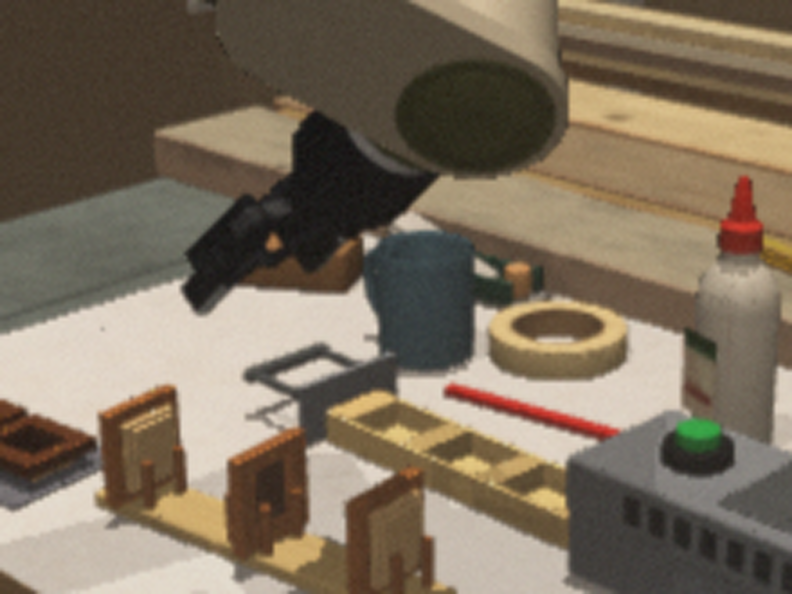

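The fingertips sit at about (0.44, 0.072, 0.183), which confirms the offset runs along the tool axis (33 mm, plus 13 mm when open). I'll descend on the middle pull.

```bash
python3 -m crank '[20,2,20,-0.011,0,0, 45,2,44,-0.011,0,0, 65,2,64,-0.011,0,0, 80,2,79,-0.011,0,0, 89,2,88,-0.011,0,0, 94,2,93,-0.011,0,0, 94,2,93,-0.011,0,0]'
python3 - <<'E'
from h import *
im=shot("scene","s8",crop=(200,220,330,320),scale=6)
a=(SY-UP)/2**.5; T=tool(a,SX)
plan([((.4442,.104,.0169),T)])
E
```

```text
time_s: 19.57
position: [0.444, 0.1054, 0.0167]
tool_rot: [[-0.063, 0.996, 0.063], [0.703, 0.09, -0.706], [-0.709, -0.0, -0.705]]
ft_force: [-0.6, 0.4, -0.3]
grip_width: 0.0857
[-0,-0,1,0.002,0.003,0.000] dist 1 ang 0
```

View pics/s8.png

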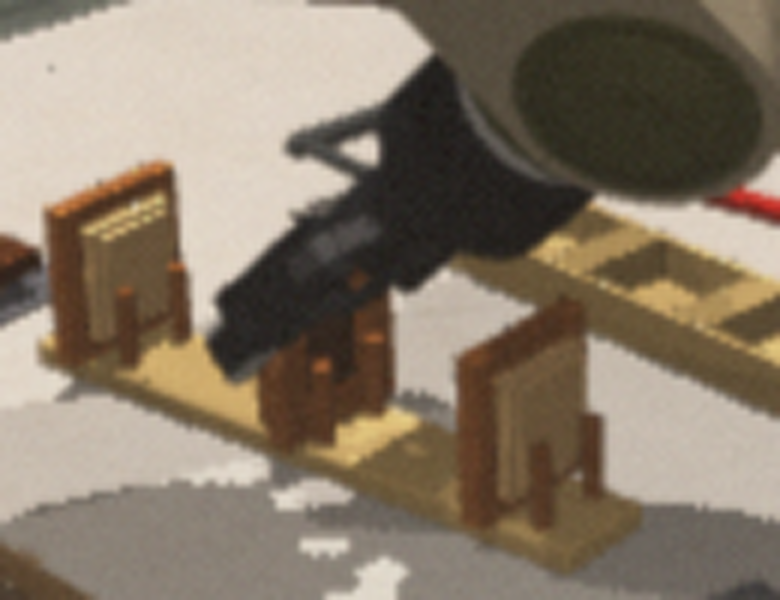

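The fingers straddle the middle pull (325,350), with the tips at (225,355) just past it. I'll close and lift.

```bash
python3 -m crank '[0,0,0,0,0,0, 0,0,0,0,0,0, 0,0,0,0,0,0, 0,0,0,0,0,0, 0,0,0,0,0,0]' 0 60 && python3 -m crank '[-10,0,-10,0,0,0, -28,0,-28,0,0,0, -50,0,-50,0,0,0, -75,0,-75,0,0,0, -100,0,-100,0,0,0, -100,0,-100,0,0,0]'
python3 - <<'E'
from h import *
im=shot("scene","s9",crop=(200,140,330,240),scale=5)
for m in models.landmark_of("scene","pull_1"): print(round(m["p"],2),w(im,m["location"]))
im=cams.get_image("top");P=cloud(im)
for n in ("tray_handle","tray","pocket_1","pocket_2","pocket_3"):
  for m in models.landmark_of("top",n): print(n,round(m["p"],2),w(im,m["location"]))
m=sel(P,(.53,.68),(.1,.2),(.04,.06)); print("panel",m.sum(),m.sum()>20 and (rect(P[m]),P[m].mean(0)))
a=(TX-UP)/2**.5; T=tool(a,TC)
G=np.array([.6015,-.036,.029])-.015*TX; Rp=G+.061*a; print(Rp)
plan([(Rp+[0,0,.12],T),(Rp,T)])
E
```

```text
time_s: 20.03
position: [0.4448, 0.1051, 0.0185]
tool_rot: [[-0.061, 0.996, 0.065], [0.702, 0.089, -0.706], [-0.709, 0.003, -0.705]]
ft_force: [-0.6, -0.3, 5.3]
grip_width: 0.0594
time_s: 20.53
position: [0.4459, 0.105, 0.1651]
tool_rot: [[-0.054, 0.996, 0.072], [0.699, 0.089, -0.709], [-0.713, 0.012, -0.701]]
ft_force: [-0.1, -0.3, -0.0]
grip_width: 0.0591
0.87 [ 0.4556 -0.036   0.0455]
0.59 [0.4334 0.1691 0.0462]
tray_handle 0.95 [0.6138 0.2293 0.0359]
tray 0.85 [ 0.6068  0.0327 -0.0028]
pocket_1 0.87 [0.6071 0.1077 0.0244]
pocket_1 0.69 [0.6094 0.0322 0.0249]
pocket_1 0.57 [ 0.6049 -0.0342  0.0245]
pocket_2 0.87 [0.6071 0.1077 0.0244]
pocket_2 0.69 [0.6094 0.0322 0.0249]
pocket_2 0.57 [ 0.6049 -0.0342  0.0245]
pocket_3 0.87 [0.6071 0.1077 0.0244]
pocket_3 0.69 [0.6094 0.0322 0.0249]
pocket_3 0.57 [ 0.6049 -0.0342  0.0245]
panel 134 ((array([612.2155, 163.775 ]), array([ 7.7406, 90.6474]), 87.22126007080078), array([0.6123, 0.163 , 0.0465]))
[ 0.6001 -0.0641 -0.0141]
[-91,140,167,0.154,-1.566,-0.001] dist 237 ang 90
[85,-0,-85,0.000,0.000,0.000] dist 120 ang 0
```

View pics/s9.png

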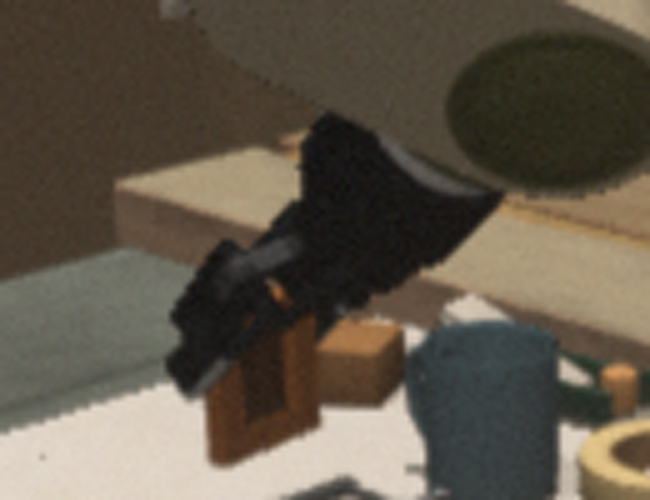

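The pull hangs upright in the fingers at (260,380). From the panel position, pocket_1 is at about (0.602, -0.036). I'll work out the place pose from the measured grip and fit the front plane to find the lean.

```bash
cat >> h.py <<'E'
def placepose(Op,Rp,tp,tr,Oq,Rq,lean=0):
    """tool pose that puts pull at (Oq,Rq), given pull (Op,Rp) when tool was (tp,tr)"""
    B=np.array(Rq)@np.array(Rp).T
    return np.array(Oq)+B@(np.array(tp)-np.array(Op)), B@np.array(tr)
def pocket(n,P):
    m=sel(P,(.53,.70),(.1,.22),(.04,.06)); c=P[m][:,:2].mean(0); print("panel",m.sum(),c,rect(P[m]))
    return np.r_[c,.024]+TX*(.127+.072*(2-n))
E
python3 - <<'E'
from h import *
im=shot("scene");P=cloud(im)
s=env.observe();tp,tr=np.array(s["position"]),np.array(s["tool_rot"])
# fit front plane in pull region, in coordinates relative to tool
Oh=np.array([.4475,.066,.045])+tp-np.array([.4448,.1051,.0185]);print("expect O",Oh)
D=(P-Oh); u=D@SX; v=D[...,2]; n=D@(-SY)
m=(((abs(u)>.019)&(abs(u)<.028)&(v>-.03)&(v<.0))|((abs(u)<.027)&(v>-.031)&(v<-.024)))&(abs(n-.01)<.012)
A=np.c_[u[m],v[m],np.ones(m.sum())]; b=n[m]
for _ in range(4):
    k,*_=np.linalg.lstsq(A,b,rcond=None); e=abs(A@k-b); g=e<max(.0025,2*np.median(e)); A,b=A[g],b[g]
print("n pts",m.sum(),g.sum(),"slopes u,v deg",np.degrees(np.arctan(k[:2])),"offset",k[2])
grip=np.array([[-.061,.996,.065],[.702,.089,-.706],[-.709,.003,-.705]])
pk=pocket(1,cloud(cams.get_image("top"))); print(pk)
q,T=placepose([.4475,.066,.045],np.c_[SX,UP,-SY],[.4448,.1051,.0185],grip,pk+[0,0,.0015],np.c_[TC,-TX,UP])
print(q,T); plan([(q+[0,0,.12],T),(q,T)])
E
```

```text
expect O [0.4468 0.0665 0.1858]
n pts 117 108 slopes u,v deg [-0.6258 -0.356 ] offset 0.007990730142661264
panel 134 [0.6116 0.1636] (array([606.6032, 167.2107]), array([50.8508, 91.2837]), 54.95344161987305)
[ 0.6017 -0.0352  0.024 ]
[ 0.6011 -0.0617 -0.0137] [[-0.0346  0.9987 -0.0324]
 [-0.7081 -0.047  -0.7042]
 [-0.7045 -0.0013  0.7089]]
[-90,141,166,0.151,-1.569,-0.004] dist 235 ang 90
[85,0,-85,0.000,-0.000,-0.000] dist 120 ang 0
```

```bash
python3 -m crank '[-90,141,166,0.151,-1.569,-0.004, -90,141,166,0.151,-1.569,-0.004, -90,141,166,0.151,-1.569,-0.004, -90,141,166,0.151,-1.569,-0.004, -90,141,166,0.151,-1.569,-0.004, -90,141,166,0.151,-1.569,-0.004, -90,141,166,0.151,-1.569,-0.004, -90,141,166,0.151,-1.569,-0.004, -90,141,166,0.151,-1.569,-0.004, -90,141,166,0.151,-1.569,-0.004]' && python3 -m crank '[0,0,0,0.03,-0.31,0, 0,0,0,0.03,-0.31,0, 0,0,0,0.03,-0.31,0]'
python3 - <<'E'
from h import *
T=np.array([[-.0346,.9987,-.0324],[-.7081,-.047,-.7042],[-.7045,-.0013,.7089]]);q=np.array([.6011,-.0617,-.0137])
plan([(q+[0,0,.05],T),(q,T)]); print(env.observe()["q"])
E
```

```text
time_s: 21.87
position: [0.6013, -0.0621, 0.1069]
tool_rot: [[-0.024, 1.0, -0.011], [-0.452, -0.021, -0.892], [-0.892, -0.017, 0.453]]
ft_force: [-0.2, -0.8, -1.6]
grip_width: 0.059
time_s: 22.12
position: [0.6009, -0.0603, 0.1056]
tool_rot: [[-0.031, 0.999, -0.03], [-0.707, -0.043, -0.706], [-0.707, -0.001, 0.707]]
ft_force: [0.6, 0.5, -0.8]
grip_width: 0.0589
[50,0,-48,0.003,-0.003,-0.004] dist 69 ang 0
[35,0,-35,0.000,-0.000,-0.000] dist 50 ang 0
[  2.7463  38.8236  74.9525 -46.306   76.9292  20.6346]
```

```bash
python3 -m crank '[18,0,-18,0,0,0, 36,0,-35,0,0,0, 54,0,-52,0,0,0, 66,0,-64,0,0,0, 74,0,-72,0,0,0, 74,0,-72,0,0,0]'
python3 - <<'E'
from h import *
im=shot("scene","s10",crop=(270,200,400,300),scale=6)
T=np.array([[-.0346,.9987,-.0324],[-.7081,-.047,-.7042],[-.7045,-.0013,.7089]]);q=np.array([.6011,-.0617,-.0137])
plan([(q,T)])
E
```

```text
time_s: 22.62
position: [0.5997, -0.0617, -0.0003]
tool_rot: [[-0.034, 0.999, -0.027], [-0.706, -0.043, -0.707], [-0.707, -0.005, 0.707]]
ft_force: [-0.5, 0.1, -0.3]
grip_width: 0.0591
[11,1,-11,0.004,-0.003,-0.002] dist 15 ang 0
```

View pics/s10.png

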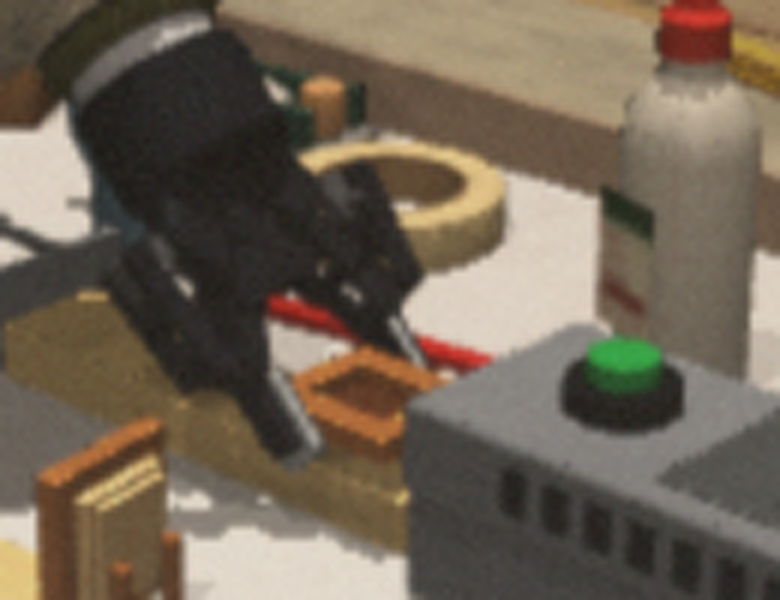

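The pull is level, recess up, over pocket 1 at (370,395). I'll lower, release and retreat.

```bash
python3 -m crank '[4,1,-4,0,0,0, 8,1,-8,0,0,0, 10,1,-10,0,0,0, 11,1,-11,0,0,0, 11,1,-11,0,0,0]' && python3 -m crank '[0,0,0,0,0,0, 0,0,0,0,0,0, 0,0,0,0,0,0, 0,0,0,0,0,0]' 1 && python3 -m crank '[-12,0,0,0,0,0, -35,0,0,0,0,0, -70,0,0,0,0,0, -110,0,0,0,0,0, -150,0,0,0,0,0, -150,0,0,0,0,0]'
python3 - <<'E'
from h import *
im=shot("scene");P=cloud(im)
for m in models.landmark_of("scene","pull_1"): print(round(m["p"],2),w(im,m["location"]))
m=sel(P,(.56,.65),(-.075,.0),(.027,.05))&(im["color"][...,0].astype(int)-im["color"][...,2]>30); q=P[m];print(len(q),rect(q),q[:,2].min(),q[:,2].max(),q[:,2].mean()); A=np.c_[q[:,:2],np.ones(len(q))]; print("tilt",np.linalg.lstsq(A,q[:,2],rcond=None)[0][:2]*57)
a=(-SY-UP)/2**.5; T=tool(a,SX)
for O in ([.4379,.1715,.045],[.4561,-.0374,.045]):
    O=np.array(O); G=O+.005*SY+[0,0,.015]; r=G+.061*a; print("pick",r); plan([(r+[0,0,.13],T),(r,T)])
print(env.observe()["q"])
E
```

```text
time_s: 23.08
position: [0.6014, -0.0618, -0.0142]
tool_rot: [[-0.032, 0.999, -0.028], [-0.707, -0.043, -0.706], [-0.707, -0.003, 0.707]]
ft_force: [-0.3, -0.4, -0.9]
grip_width: 0.0592
time_s: 23.42
position: [0.6015, -0.0618, -0.0139]
tool_rot: [[-0.032, 0.999, -0.029], [-0.707, -0.043, -0.706], [-0.707, -0.002, 0.707]]
ft_force: [0.8, -0.5, 0.4]
grip_width: 0.0854
time_s: 23.92
position: [0.6086, 0.0496, 0.0984]
tool_rot: [[-0.021, 0.999, -0.033], [-0.705, -0.038, -0.708], [-0.709, 0.008, 0.705]]
ft_force: [0.7, -0.4, 0.6]
grip_width: 0.0851
0.86 [ 0.4559 -0.0378  0.0477]
0.66 [ 0.6031 -0.0324  0.0225]
0.61 [ 0.6022 -0.0316  0.0204]
0.58 [0.4316 0.172  0.0453]
212 (array([599.9118, -34.1496]), array([68.0572, 62.5886]), 85.62535858154297) 0.027032766299743605 0.035015967665691705 0.031402729292986646
tilt [-0.409   0.5578]
pick [0.4412 0.1335 0.0169]
[-95,-169,-20,-0.091,-0.000,0.091] dist 195 ang 7
[92,0,-92,0.000,0.000,0.000] dist 130 ang 0
pick [ 0.4594 -0.0754  0.0169]
[52,-142,128,-0.091,-0.000,0.091] dist 198 ang 7
[92,0,-92,0.000,0.000,0.000] dist 130 ang 0
[ 12.1642  42.7984  68.4822 -43.4103  84.7116  25.0523]
```

The pull is seated flat in pocket 1 (top z≈0.033, tilt <1°). Next is the right pull, with the tool 35° above horizontal at the pick so it is a steeper 55° at the place.

Run:
```python
from h import *
e=np.radians(35);a=-SY*np.cos(e)-UP*np.sin(e); T=tool(a,SX)
O=np.array([.4561,-.0374,.045]); G=O+.005*SY+[0,0,.015]; r=G+.061*a; print("pick",r); plan([(r+[0,0,.13],T),(r,T)])
```

```text
pick [ 0.46   -0.0822  0.025 ]
[51,-141,138,-0.083,-0.175,0.098] dist 204 ang 12
[75,0,-106,0.000,0.000,0.000] dist 130 ang 0
```

```bash
python3 -m crank '[51,-141,138,-0.083,-0.175,0.098, 51,-141,138,-0.083,-0.175,0.098, 51,-141,138,-0.083,-0.175,0.098, 51,-141,138,-0.083,-0.175,0.098, 51,-141,138,-0.083,-0.175,0.098, 51,-141,138,-0.083,-0.175,0.098, 51,-141,138,-0.083,-0.175,0.098, 51,-141,138,-0.083,-0.175,0.098]' 1
python3 - <<'E'
from h import *
e=np.radians(35);a=-SY*np.cos(e)-UP*np.sin(e); T=tool(a,SX)
r=np.array([.46,-.0822,.025]); plan([(r,T)]);print(env.observe()["q"])
E
```

```text
time_s: 24.68
position: [0.4603, -0.0825, 0.1545]
tool_rot: [[0.07, 0.996, 0.05], [-0.816, 0.087, -0.572], [-0.574, -0.001, 0.819]]
ft_force: [0.1, 0.3, 0.6]
grip_width: 0.0851
[74,-0,-106,-0.000,-0.000,0.001] dist 129 ang 0
[  5.0435  25.556  101.0766 -60.6115  70.0556  31.3325]
```

```bash
python3 -m crank '[18,0,-26,0,0,0, 37,0,-53,0,0,0, 54,0,-77,0,0,0, 66,0,-94,0,0,0, 72,0,-103,0,0,0, 74,0,-106,0,0,0, 74,0,-106,0,0,0]' && python3 -m crank '[0,0,0,0,0,0, 0,0,0,0,0,0, 0,0,0,0,0,0, 0,0,0,0,0,0, 0,0,0,0,0,0]' 0 60 && python3 -c '
from h import *
s=env.observe();import json;json.dump([list(map(float,s["position"])),np.array(s["tool_rot"]).tolist()],open("grip.json","w"))' && python3 -m crank '[-8,0,12,0,0,0, -23,0,33,0,0,0, -46,0,66,0,0,0, -69,0,98,0,0,0, -86,0,123,0,0,0, -86,0,123,0,0,0]'
cat > nxt.py <<'E'
from h import *
import json,sys
O=np.array(json.loads(sys.argv[1])); n=int(sys.argv[2]); tp,tr=json.load(open("grip.json"))
im=shot("scene");P=cloud(im)
for m in models.landmark_of("scene","pull_1"): print(round(m["p"],2),w(im,m["location"]))
s=env.observe(); Oh=O+np.array(s["position"])-tp; print("expect O",Oh)
D=P-Oh; u=D@SX; v=D[...,2]; nn=D@SY   # back face of the body (n=-10)
m=(abs(u)<.018)&(v>-.019)&(v<.0)&(abs(nn+.010)<.012); A=np.c_[u[m],v[m],np.ones(m.sum())];b=nn[m]
for _ in range(4):
    k,*_=np.linalg.lstsq(A,b,rcond=None); e=abs(A@k-b); g=e<max(.0025,2*np.median(e)); A,b=A[g],b[g]
print("n",m.sum(),"slopes",np.degrees(np.arctan(k[:2])),"off",k[2])
pk=pocket(n,cloud(cams.get_image("top"))); print("pocket",pk)
q,T=placepose(O,np.c_[-SX,UP,SY],tp,tr,pk+[0,0,.0015],np.c_[-TC,TX,UP])
json.dump([q.tolist(),T.tolist()],open("place.json","w")); print(q)
plan([(q+[0,0,.12],T),(q,T)])
E
python3 nxt.py '[0.4561,-0.0374,0.045]' 2
```

```text
time_s: 25.27
position: [0.4604, -0.082, 0.0238]
tool_rot: [[0.069, 0.996, 0.052], [-0.816, 0.087, -0.571], [-0.574, -0.003, 0.819]]
ft_force: [0.0, 0.8, -0.1]
grip_width: 0.085
time_s: 25.68
position: [0.461, -0.0819, 0.0245]
tool_rot: [[0.071, 0.996, 0.051], [-0.816, 0.088, -0.571], [-0.574, -0.001, 0.819]]
ft_force: [0.4, 3.6, 4.5]
grip_width: 0.0589
time_s: 26.18
position: [0.4625, -0.0819, 0.1801]
tool_rot: [[0.077, 0.996, 0.043], [-0.816, 0.088, -0.571], [-0.573, 0.008, 0.82]]
ft_force: [1.5, 0.3, 0.4]
grip_width: 0.0588
0.81 [ 0.6023 -0.0357  0.021 ]
0.76 [ 0.4592 -0.0356  0.2018]
0.57 [0.4367 0.1692 0.044 ]
expect O [ 0.4561 -0.0375  0.1957]
n 104 slopes [-3.155  -0.6544] off -0.010629559840258375
panel 134 [0.6125 0.1631] (array([612.4161, 169.6496]), array([19.9312, 90.4433]), 88.14947509765625)
pocket [0.6061 0.0363 0.024 ]
[ 0.6081  0.0567 -0.0192]
[-61,159,-132,0.149,1.568,-0.024] dist 215 ang 90
[98,0,69,-0.000,0.000,0.000] dist 120 ang 0
```

```bash
python3 -m crank '[-61,159,-132,0.149,1.568,-0.024, -61,159,-132,0.149,1.568,-0.024, -61,159,-132,0.149,1.568,-0.024, -61,159,-132,0.149,1.568,-0.024, -61,159,-132,0.149,1.568,-0.024, -61,159,-132,0.149,1.568,-0.024, -61,159,-132,0.149,1.568,-0.024, -61,159,-132,0.149,1.568,-0.024, -61,159,-132,0.149,1.568,-0.024, -61,159,-132,0.149,1.568,-0.024]' && python3 -m crank '[0,0,0,0.03,0.31,0, 0,0,0,0.03,0.31,0, 0,0,0,0.03,0.31,0]'
python3 - <<'E'
from h import *
import json
q,T=map(np.array,json.load(open("place.json")));plan([(q+[0,0,.013],T),(q,T)]);print(env.observe()["q"])
E
```

```text
time_s: 27.17
position: [0.6077, 0.057, 0.0995]
tool_rot: [[0.023, 1.0, -0.019], [0.288, -0.025, -0.957], [-0.957, 0.016, -0.289]]
ft_force: [0.0, -0.2, -1.2]
grip_width: 0.0584
time_s: 27.42
position: [0.6069, 0.0554, 0.0969]
tool_rot: [[0.03, 0.998, -0.047], [0.572, -0.056, -0.818], [-0.819, -0.002, -0.573]]
ft_force: [0.5, 1.1, -1.3]
grip_width: 0.0591
[85,1,58,-0.007,0.000,-0.002] dist 103 ang 0
[11,0,7,-0.000,0.000,0.000] dist 13 ang 0
[-21.7791  35.6002  76.9555  33.2637  81.7224 -27.6913]
```

```bash
python3 -m crank '[20,1,14,0,0,0, 45,1,31,0,0,0, 65,1,44,0,0,0, 78,1,53,0,0,0, 85,1,58,0,0,0, 85,1,58,0,0,0]'
python3 - <<'E'
from h import *
import json
im=shot("scene","s11",crop=(250,200,380,300),scale=6)
q,T=map(np.array,json.load(open("place.json")));plan([(q,T)])
E
```

```text
time_s: 27.92
position: [0.6061, 0.057, -0.009]
tool_rot: [[0.025, 0.998, -0.051], [0.574, -0.056, -0.817], [-0.818, -0.009, -0.574]]
ft_force: [-0.7, 0.2, -0.9]
grip_width: 0.059
[10,1,7,-0.009,-0.001,0.000] dist 12 ang 1
```

View pics/s11.png

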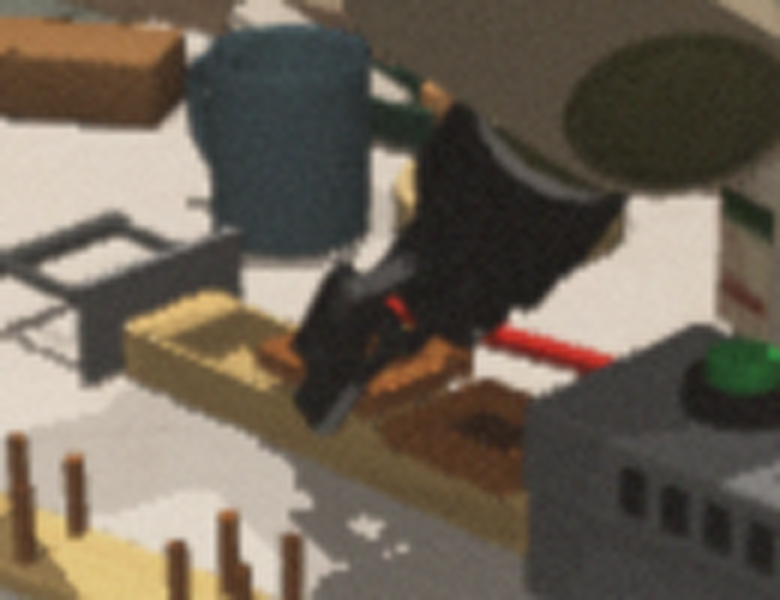

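The pull is level over pocket 2, with pocket 1's pull at (460,440) undisturbed. I'll lower, release and retreat.

```bash
python3 -m crank '[4,1,3,-0.009,0,0, 7,1,5,-0.009,0,0, 9,1,6,-0.009,0,0, 10,1,7,-0.009,0,0, 10,1,7,-0.009,0,0]' && python3 -m crank '[0,0,0,0,0,0, 0,0,0,0,0,0, 0,0,0,0,0,0, 0,0,0,0,0,0]' 1 && python3 -m crank '[-12,0,0,0,0,0, -35,0,0,0,0,0, -70,0,0,0,0,0, -110,0,0,0,0,0, -140,0,0,0,0,0, -140,0,0,0,0,0]'
python3 - <<'E'
from h import *
im=shot("scene");P=cloud(im)
for y0 in (-.036,.036):
    m=sel(P,(.56,.65),(y0-.035,y0+.035),(.027,.05))&(im["color"][...,0].astype(int)-im["color"][...,2]>30); q=P[m];A=np.c_[q[:,:2],np.ones(len(q))]; print(len(q),rect(q)[0],q[:,2].max(),"tilt",np.linalg.lstsq(A,q[:,2],rcond=None)[0][:2]*57)
e=np.radians(35);a=-SY*np.cos(e)-UP*np.sin(e); T=tool(a,SX)
O=np.array([.4379,.1715,.045]); G=O+.005*SY+[0,0,.015]; r=G+.061*a; print("pick",r); plan([(r+[0,0,.15],T),(r,T)])
E
```

```text
time_s: 28.38
position: [0.6082, 0.0569, -0.0178]
tool_rot: [[0.028, 0.999, -0.039], [0.574, -0.049, -0.817], [-0.818, 0.001, -0.575]]
ft_force: [-3.0, 0.1, 9.7]
grip_width: 0.0591
time_s: 28.72
position: [0.6082, 0.0569, -0.0178]
tool_rot: [[0.029, 0.999, -0.039], [0.574, -0.049, -0.817], [-0.818, 0.001, -0.575]]
ft_force: [-0.1, 0.2, -0.2]
grip_width: 0.0854
time_s: 29.22
position: [0.6064, -0.0279, 0.102]
tool_rot: [[0.038, 0.999, -0.037], [0.57, -0.052, -0.82], [-0.821, 0.01, -0.571]]
ft_force: [-1.0, -0.7, 0.5]
grip_width: 0.0853
217 [601.0916 -34.5279] 0.035347708198328553 tilt [0.3519 0.5159]
284 [606.0816  36.1549] 0.03529619939340778 tilt [0.691  0.1768]
pick [0.4418 0.1267 0.025 ]
[20,-171,-162,-0.153,-1.566,0.020] dist 236 ang 90
[86,0,-123,0.000,0.000,0.000] dist 150 ang 0
```

```bash
python3 -m crank '[20,-171,-162,-0.153,-1.566,0.02, 20,-171,-162,-0.153,-1.566,0.02, 20,-171,-162,-0.153,-1.566,0.02, 20,-171,-162,-0.153,-1.566,0.02, 20,-171,-162,-0.153,-1.566,0.02, 20,-171,-162,-0.153,-1.566,0.02, 20,-171,-162,-0.153,-1.566,0.02, 20,-171,-162,-0.153,-1.566,0.02, 20,-171,-162,-0.153,-1.566,0.02, 20,-171,-162,-0.153,-1.566,0.02]' 1 && python3 -m crank '[0,0,0,-0.03,-0.31,0, 0,0,0,-0.03,-0.31,0, 0,0,0,-0.03,-0.31,0]'
python3 - <<'E'
from h import *
e=np.radians(35);a=-SY*np.cos(e)-UP*np.sin(e); T=tool(a,SX)
r=np.array([.4418,.1267,.025]); plan([(r,T)]);print(env.observe()["q"])
P=cloud(cams.get_image("top"))
q=P[sel(P,(.35,.55),(.13,.21),(.068,.09))]; print("top",len(q),len(q)>20 and rect(q))
E
```

```text
time_s: 30.1
position: [0.4412, 0.1278, 0.1752]
tool_rot: [[0.055, 0.998, 0.041], [-0.595, 0.065, -0.801], [-0.802, 0.02, 0.597]]
ft_force: [0.2, -1.0, 0.5]
grip_width: 0.0857
time_s: 30.35
position: [0.4404, 0.1289, 0.1737]
tool_rot: [[0.071, 0.996, 0.056], [-0.815, 0.09, -0.572], [-0.575, -0.005, 0.818]]
ft_force: [-0.4, 0.3, -0.8]
grip_width: 0.085
[87,2,-120,0.005,-0.002,0.001] dist 149 ang 0
[ 29.0821  31.0364  85.3045 -48.3577  92.5589  34.6888]
top 195 (array([437.5534, 171.7159]), array([59.2511, 19.4546]), 5.087921619415283)
```

```bash
python3 -m crank '[18,2,-25,0,0,0, 37,2,-51,0,0,0, 56,2,-77,0,0,0, 71,2,-98,0,0,0, 81,2,-112,0,0,0, 87,2,-120,0,0,0, 87,2,-120,0,0,0]' && python3 -m crank '[0,0,0,0,0,0, 0,0,0,0,0,0, 0,0,0,0,0,0, 0,0,0,0,0,0, 0,0,0,0,0,0]' 0 60 && python3 -c '
from h import *
s=env.observe();import json;json.dump([list(map(float,s["position"])),np.array(s["tool_rot"]).tolist()],open("grip.json","w"))' && python3 -m crank '[-8,0,12,0,0,0, -23,0,33,0,0,0, -46,0,66,0,0,0, -69,0,98,0,0,0, -86,0,123,0,0,0, -86,0,123,0,0,0]' && python3 nxt.py '[0.4377,0.1716,0.045]' 3
```

```text
time_s: 30.98
position: [0.44, 0.1261, 0.0227]
tool_rot: [[0.067, 0.996, 0.061], [-0.817, 0.09, -0.57], [-0.573, -0.012, 0.819]]
ft_force: [-0.9, -0.4, -0.2]
grip_width: 0.0854
time_s: 31.4
position: [0.4405, 0.1262, 0.0239]
tool_rot: [[0.068, 0.996, 0.06], [-0.817, 0.09, -0.57], [-0.573, -0.01, 0.819]]
ft_force: [0.2, 0.6, 6.5]
grip_width: 0.0594
time_s: 31.9
position: [0.4433, 0.127, 0.1793]
tool_rot: [[0.074, 0.996, 0.052], [-0.814, 0.09, -0.574], [-0.576, -0.0, 0.817]]
ft_force: [0.2, 0.6, -0.1]
grip_width: 0.0588
0.76 [0.4375 0.1707 0.2015]
0.76 [0.6063 0.0391 0.0241]
0.72 [0.7468 0.2312 0.0001]
0.67 [ 0.601  -0.0358  0.0214]
expect O [0.4392 0.1719 0.1956]
n 88 slopes [-0.483  -1.9489] off -0.009137888560176543
panel 133 [0.6121 0.1635] (array([607.0263, 168.264 ]), array([53.2108, 90.8774]), 53.87625503540039)
pocket [0.6094 0.1086 0.024 ]
[ 0.6092  0.1298 -0.02  ]
[50,168,-52,0.145,1.568,-0.011] dist 183 ang 90
[98,-0,69,-0.000,0.000,0.000] dist 120 ang 0
```

```bash
python3 -m crank '[50,168,-52,0.145,1.568,-0.011, 50,168,-52,0.145,1.568,-0.011, 50,168,-52,0.145,1.568,-0.011, 50,168,-52,0.145,1.568,-0.011, 50,168,-52,0.145,1.568,-0.011, 50,168,-52,0.145,1.568,-0.011, 50,168,-52,0.145,1.568,-0.011, 50,168,-52,0.145,1.568,-0.011, 50,168,-52,0.145,1.568,-0.011, 50,168,-52,0.145,1.568,-0.011]' && python3 -m crank '[0,0,0,0.03,0.31,0, 0,0,0,0.03,0.31,0, 0,0,0,0.03,0.31,0, 0,0,0,0.03,0.31,0]'
python3 - <<'E'
from h import *
import json
q,T=map(np.array,json.load(open("place.json")));plan([(q+[0,0,.013],T),(q,T)]);print(env.observe()["q"])
im=shot("scene"); 
for m in models.landmark_of("scene","pull_1"): print(round(m["p"],2),w(im,m["location"]))
E
```

```text
time_s: 32.88
position: [0.609, 0.1301, 0.0995]
tool_rot: [[0.02, 1.0, -0.011], [0.288, -0.016, -0.958], [-0.958, 0.016, -0.288]]
ft_force: [1.1, -0.3, -1.1]
grip_width: 0.0586
time_s: 33.22
position: [0.608, 0.1278, 0.0959]
tool_rot: [[0.024, 0.999, -0.042], [0.569, -0.048, -0.821], [-0.822, -0.004, -0.569]]
ft_force: [0.1, -0.9, -1.2]
grip_width: 0.0588
[86,2,57,-0.010,0.005,0.001] dist 103 ang 1
[11,-0,7,-0.000,0.000,0.000] dist 13 ang 0
[-14.9602  35.0753  78.08    34.6278  77.8994 -22.9633]
0.64 [0.6065 0.1097 0.1398]
0.64 [0.6099 0.0356 0.0245]
0.56 [ 0.6019 -0.0943 -0.0007]
0.51 [ 0.6022 -0.035   0.0207]
0.45 [ 0.4461  0.0671 -0.0008]
0.17 [ 0.5941 -0.1581  0.0974]
```

```bash
python3 -m crank '[20,1,13,0,0,0, 45,2,30,0,0,0, 65,2,43,0,0,0, 78,2,52,0,0,0, 86,2,57,-0.01,0.005,0, 90,2,60,-0.01,0.005,0, 94,2,62,-0.01,0.005,0, 96,2,64,-0.01,0.005,0, 96,2,64,-0.01,0.005,0]'
python3 - <<'E'
from h import *
im=shot("scene"); import json
q,T=map(np.array,json.load(open("place.json")));plan([(q,T)])
for m in models.landmark_of("scene","pull_1"): print(round(m["p"],2),w(im,m["location"]))
E
```

```text
time_s: 34.07
position: [0.6106, 0.1315, -0.0174]
tool_rot: [[0.025, 0.999, -0.026], [0.568, -0.035, -0.822], [-0.822, 0.006, -0.569]]
ft_force: [1.0, -0.3, -1.0]
grip_width: 0.0588
[1,-2,3,0.006,0.005,-0.001] dist 4 ang 0
0.72 [0.6078 0.0361 0.0232]
0.61 [ 0.6035 -0.0374  0.0193]
0.6 [0.6085 0.1104 0.0267]
```

```bash
python3 -m crank '[1,-1,1,0,0,0, 1.5,-2,2,0,0,0, 1.5,-2,3,0,0,0, 1.5,-2,3,0,0,0]' && python3 -m crank '[0,0,0,0,0,0, 0,0,0,0,0,0, 0,0,0,0,0,0, 0,0,0,0,0,0]' 1 && python3 -m crank '[-12,0,0,0,0,0, -35,0,0,0,0,0, -70,0,0,0,0,0, -110,0,0,0,0,0, -140,0,0,0,0,0, -140,0,0,0,0,0]'
python3 - <<'E'
from h import *
im=shot("scene","s12",crop=(120,170,400,340),scale=2.85);P=cloud(im)
for y0 in (-.036,.036,.108):
    m=sel(P,(.56,.65),(y0-.035,y0+.035),(.027,.05))&(im["color"][...,0].astype(int)-im["color"][...,2]>30); q=P[m];A=np.c_[q[:,:2],np.ones(len(q))]; print(len(q),rect(q)[0],q[:,2].max(),"tilt",np.linalg.lstsq(A,q[:,2],rcond=None)[0][:2]*57)
im=cams.get_image("top"); P=cloud(im); pocket(1,P)
for m in models.landmark_of("top","tray_handle"): print(round(m["p"],2),w(im,m["location"]))
T=tool([0,0,-1],[.05,.9987,0])
plan([((.615,.2315,.10),T)])
E
```

```text
time_s: 34.5
position: [0.6087, 0.1297, -0.0197]
tool_rot: [[0.026, 0.999, -0.026], [0.569, -0.036, -0.822], [-0.822, 0.006, -0.569]]
ft_force: [0.4, 0.9, 0.5]
grip_width: 0.0585
time_s: 34.83
position: [0.6087, 0.1296, -0.0197]
tool_rot: [[0.026, 0.999, -0.026], [0.569, -0.036, -0.822], [-0.822, 0.007, -0.569]]
ft_force: [-0.9, 0.1, -0.2]
grip_width: 0.0852
time_s: 35.33
position: [0.6076, 0.0459, 0.1009]
tool_rot: [[0.035, 0.999, -0.023], [0.565, -0.039, -0.824], [-0.824, 0.016, -0.566]]
ft_force: [0.0, -0.5, 0.7]
grip_width: 0.0853
209 [600.1967 -34.6824] 0.035424979794516975 tilt [0.5547 0.2467]
292 [605.2611  35.8108] 0.03521648414881129 tilt [ 0.4734 -0.4016]
255 [605.472 107.741] 0.035870360143904434 tilt [ 0.1168 -0.0992]
panel 132 [0.6122 0.163 ] (array([611.6284, 152.5721]), array([29.5542, 90.7168]), 87.18339538574219)
0.58 [0.4507 0.07   0.0042]
0.57 [0.6165 0.2324 0.0351]
[100,4,-152,-1.503,-0.472,-0.475] dist 182 ang 94
```

View pics/s12.png

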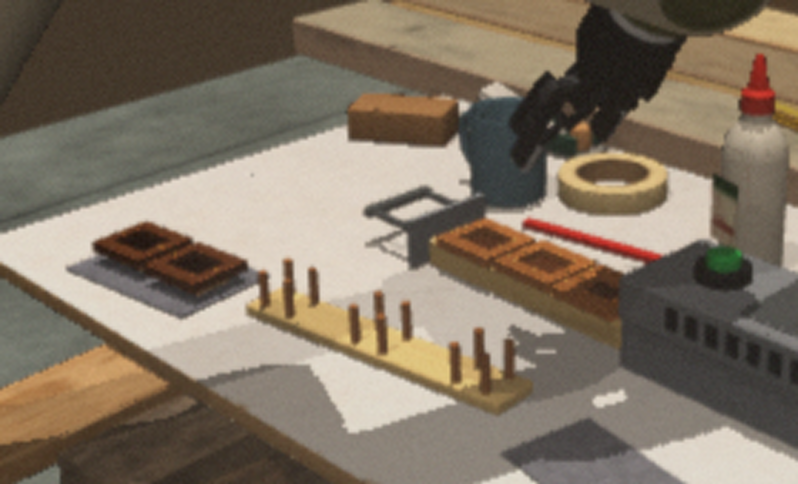

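All three oak pulls sit flat, recess up, in the pockets at (487,238), (545,262) and (592,287). The walnuts are on the mat and the stand is empty. Now I'll push the tray home by its handle.

```bash
python3 -m crank '[52,4,-187,-1.503,-0.472,-0.475, 52,4,-187,-1.503,-0.472,-0.475, 52,4,-187,-1.503,-0.472,-0.475, 52,4,-187,-1.503,-0.472,-0.475, 52,4,-187,-1.503,-0.472,-0.475, 52,4,-187,-1.503,-0.472,-0.475, 52,4,-187,-1.503,-0.472,-0.475, 52,4,-187,-1.503,-0.472,-0.475, 52,4,-187,-1.503,-0.472,-0.475, 52,4,-187,-1.503,-0.472,-0.475]' 0.5
python3 - <<'E'
from h import *
T=tool([0,0,-1],[.05,.9987,0])
plan([((.615,.2315,.10),T)])
E
```

```text
time_s: 36.32
position: [0.6143, 0.2339, 0.1574]
tool_rot: [[-0.086, 0.398, 0.913], [0.133, 0.913, -0.385], [-0.987, 0.088, -0.131]]
ft_force: [-0.3, 0.5, 0.5]
grip_width: 0.0424
[56,-7,9,-0.354,-0.115,-0.111] dist 57 ang 22
```

```bash
python3 -m crank '[56,-7,9,-0.354,-0.115,-0.111, 56,-7,9,-0.354,-0.115,-0.111, 56,-7,9,-0.354,-0.115,-0.111, 56,-7,9,-0.354,-0.115,-0.111, 56,-7,9,-0.354,-0.115,-0.111]'
python3 - <<'E'
from h import *
T=tool([0,0,-1],[.05,.9987,0])
plan([((.615,.2318,-.0165),T)])
im=cams.get_image("scene");P=cloud(im)
for m in models.landmark_of("scene","tray_handle"): print(round(m["p"],2),w(im,m["location"]))
m=sel(P,(.53,.68),(.215,.26),(.026,.045)); print(m.sum(),P[m].mean(0),P[m].min(0),P[m].max(0))
E
```

```text
time_s: 36.73
position: [0.614, 0.2326, 0.0997]
tool_rot: [[-0.002, 0.05, 0.999], [0.0, 0.999, -0.05], [-1.0, 0.0, -0.002]]
ft_force: [0.1, -0.7, 0.2]
grip_width: 0.0429
[116,-1,1,0.000,-0.002,-0.000] dist 116 ang 0
0.63 [0.6131 0.2345 0.0272]
0.49 [ 0.5998 -0.1538  0.1006]
110 [0.6088 0.229  0.0327] [0.5726 0.2151 0.0261] [0.6486 0.2387 0.0375]
```

```bash
python3 -m crank '[25,-1,1,0,0,0, 55,-1,1,0,0,0, 85,-1,1,0,0,0, 105,-1,1,0,0,0, 113,-1,1,0,0,0, 116,-1,1,0,0,0, 116,-1,1,0,0,0]' && python3 -m crank '[0,0,0,0,0,0, 0,0,0,0,0,0, 0,0,0,0,0,0, 0,0,0,0,0,0, 0,0,0,0,0,0]' 0 60 && python3 -m crank '[0,-4,0,0,0,0, 0,-10,0,0,0,0, 0,-18,0,0,0,0, 0,-27,0,0,0,0, 0,-37,0,0,0,0, 0,-47,0,0,0,0, 0,-57,0,0,0,0, 0,-65,0,0,0,0, 0,-70,0,0,0,0, 0,-70,0,0,0,0]'
python3 - <<'E'
from h import *
T=tool([0,0,-1],[.05,.9987,0])
plan([((.6030,-.0150,-.017),T)])
P=cloud(cams.get_image("scene")); m=sel(P,(.5,.7),(.05,.13),(.036,.06)); print(m.sum(),P[m].mean(0),rect(P[m]))
E
```

```text
time_s: 37.42
position: [0.6165, 0.2305, -0.0151]
tool_rot: [[0.0, 0.054, 0.999], [0.001, 0.999, -0.054], [-1.0, 0.001, 0.0]]
ft_force: [0.6, 0.2, -0.9]
grip_width: 0.0423
time_s: 37.83
position: [0.6177, 0.2308, -0.0132]
tool_rot: [[0.004, 0.054, 0.999], [0.002, 0.999, -0.054], [-1.0, 0.002, 0.004]]
ft_force: [-0.9, 0.5, 4.8]
grip_width: 0.0094
time_s: 38.67
position: [0.614, 0.1589, -0.0132]
tool_rot: [[0.004, 0.055, 0.998], [0.0, 0.998, -0.055], [-1.0, 0.001, 0.004]]
ft_force: [-0.3, -4.4, 2.6]
grip_width: 0.0092
[4,-174,-1,-0.005,0.004,-0.001] dist 174 ang 0
136 [0.6024 0.0884 0.0421] (array([604.8   ,  88.3345]), array([13.0199, 91.0189]), 85.99576568603516)
```

```bash
python3 -m crank '[0,-6,0,0,0,0, 0,-16,0,0,0,0, 0,-28,0,0,0,0, 0,-41,0,0,0,0, 0,-54,0,0,0,0, 0,-67,0,0,0,0, 0,-79,0,0,0,0, 0,-88,0,0,0,0, 0,-92,0,0,0,0, 0,-92,0,0,0,0]'  && python3 -m crank '[0,-6,0,0,0,0, 0,-14,0,0,0,0, 0,-24,0,0,0,0, 0,-36,0,0,0,0, 0,-48,0,0,0,0, 0,-58,0,0,0,0, 0,-66,0,0,0,0, 0,-71,0,0,0,0, 0,-73,0,0,0,0, 0,-73,0,0,0,0]'
```

```text
time_s: 39.55
position: [0.6089, 0.0654, -0.0132]
tool_rot: [[0.003, 0.056, 0.998], [-0.002, 0.998, -0.056], [-1.0, -0.002, 0.003]]
ft_force: [-0.2, -4.9, 2.0]
grip_width: 0.0094
time_s: 40.38
position: [0.6047, -0.0085, -0.0132]
tool_rot: [[0.003, 0.056, 0.998], [-0.003, 0.998, -0.056], [-1.0, -0.003, 0.003]]
ft_force: [-0.6, -3.9, -0.3]
grip_width: 0.0095
```

```bash
python3 -m crank '[0,-3,0,0,0,0, 0,-6,0,0,0,0, 0,-9,0,0,0,0, 0,-9,0,0,0,0]'  && python3 -m crank '[0,-1,0,0,0,0, 0,-2,0,0,0,0, 0,-2,0,0,0,0]' && python3 -m crank '[0,-1,0,0,0,0, 0,-1,0,0,0,0]'
python3 - <<'E'
from h import *
for cn in ("scene","top"):
    im=cams.get_image(cn);P=cloud(im); m=sel(P,(.5,.7),(-.13,.05),(.034,.052)); print(m.sum(),P[m].max(0)); q=P[m]; print(np.histogram(q[:,1],bins=np.arange(-.11,.01,.01)))
E
```

```text
time_s: 40.72
position: [0.6042, -0.0179, -0.0132]
tool_rot: [[0.003, 0.056, 0.998], [-0.003, 0.998, -0.056], [-1.0, -0.003, 0.003]]
ft_force: [-1.3, 0.9, -0.4]
grip_width: 0.0097
time_s: 40.97
position: [0.604, -0.02, -0.0132]
tool_rot: [[0.003, 0.056, 0.998], [-0.003, 0.998, -0.056], [-1.0, -0.003, 0.003]]
ft_force: [1.0, 2.7, 1.2]
grip_width: 0.0092
time_s: 41.13
position: [0.604, -0.021, -0.0132]
tool_rot: [[0.003, 0.056, 0.998], [-0.003, 0.998, -0.056], [-1.0, -0.003, 0.003]]
ft_force: [0.4, 3.0, -0.1]
grip_width: 0.0097
250 [0.6344 0.0023 0.0519]
(array([18, 22, 10,  2,  5,  3,  7, 51, 39, 38, 10]), array([-0.11, -0.1 , -0.09, -0.08, -0.07, -0.06, -0.05, -0.04, -0.03,
       -0.02, -0.01, -0.  ]))
12 [ 0.5687 -0.0137  0.0513]
(array([0, 0, 0, 0, 0, 0, 0, 0, 5, 6, 0]), array([-0.11, -0.1 , -0.09, -0.08, -0.07, -0.06, -0.05, -0.04, -0.03,
       -0.02, -0.01, -0.  ]))
```

```bash
for i in 1; do python3 -m crank '[0,-1,0,0,0,0, 0,-1.5,0,0,0,0]' | grep -E 'pos|ft'; python3 -m crank '[0,-1,0,0,0,0, 0,-1.5,0,0,0,0]' | grep -E 'pos|ft';  python3 -m crank '[0,-1,0,0,0,0, 0,-1,0,0,0,0]' | grep -E 'pos|ft'; done
```

```text
position: [0.6039, -0.0213, -0.0131]
ft_force: [1.0, 11.0, 1.1]
position: [0.6039, -0.0213, -0.0132]
ft_force: [2.0, 13.0, 1.5]
position: [0.6039, -0.0212, -0.0131]
ft_force: [1.5, 8.7, 0.6]
```

The panel meets the mouth: motion stopped at y=-0.0213 with an 11–13 N reaction. I'll release and go above the button with the fingers shut.

```bash
python3 -m crank '[0,0,0,0,0,0, 0,0,0,0,0,0, 0,0,0,0,0,0, 0,0,0,0,0,0]' 0.5 && python3 -m crank '[-40,0,0,0,0,0, -80,0,0,0,0,0, -120,0,0,0,0,0, -140,0,0,0,0,0, -140,0,0,0,0,0]' && python3 -m crank '[0,-35,0,0,0,0, 0,-75,0,0,0,0, 0,-110,0,0,0,0, 0,-135,0,0,0,0, 0,-135,0,0,0,0]' 0
python3 - <<'E'
from h import *
im=cams.get_image("scene")
for n in ("tray_handle","start_button_top"):
  for m in models.landmark_of("scene",n): print(n,round(m["p"],2),w(im,m["location"]))
plan([((.5977,-.1555,.075),None)])
P=cloud(im);q=P[sel(P,(.56,.64),(-.06,.03),(.02,.045))];print("bar",np.percentile(q[:,1],[1,50,99]))
E
```

```text
time_s: 42.07
position: [0.6039, -0.0217, -0.0131]
tool_rot: [[0.004, 0.056, 0.998], [0.002, 0.998, -0.056], [-1.0, 0.003, 0.003]]
ft_force: [-0.2, 0.6, 0.3]
grip_width: 0.0429
time_s: 42.48
position: [0.6056, -0.0228, 0.1323]
tool_rot: [[0.013, 0.057, 0.998], [-0.0, 0.998, -0.057], [-1.0, 0.0, 0.013]]
ft_force: [0.1, -0.1, 1.2]
grip_width: 0.0427
time_s: 42.9
position: [0.5971, -0.1625, 0.131]
tool_rot: [[0.011, 0.062, 0.998], [-0.001, 0.998, -0.062], [-1.0, -0.001, 0.012]]
ft_force: [0.1, -0.3, -0.7]
grip_width: 0.0001
tray_handle 0.78 [ 0.6005 -0.0148  0.0274]
start_button_top 0.67 [0.4084 0.3529 0.0141]
start_button_top 0.42 [ 0.5988 -0.1565  0.0993]
[56,2,-1,0.000,0.000,0.000] dist 56 ang 0
bar [-0.0566 -0.0242 -0.0146]
```

```bash
python3 -m crank '[20,3,0,0,0,0, 40,3,0,0,0,0, 52,3,0,0,0,0, 56,3,0,0,0,0, 56,3,0,0,0,0]' && python3 -m crank '[2,0,0,0,0,0, 4,0,0,0,0,0, 6,0,0,0,0,0, 8,0,0,0,0,0, 8,0,0,0,0,0]' && python3 -m crank '[1,0,0,0,0,0, 2,0,0,0,0,0, 3,0,0,0,0,0, 3,0,0,0,0,0]' | grep -E 'pos|ft'; python3 -m crank '[1,0,0,0,0,0, 2,0,0,0,0,0, 2,0,0,0,0,0]' | grep -E 'pos|ft'
```

```text
time_s: 43.47
position: [0.5981, -0.153, 0.0745]
tool_rot: [[0.01, 0.056, 0.998], [0.001, 0.998, -0.056], [-1.0, 0.002, 0.01]]
ft_force: [0.2, 0.0, 0.3]
grip_width: 0.0001
time_s: 43.88
position: [0.5984, -0.1529, 0.0667]
tool_rot: [[0.011, 0.056, 0.998], [0.001, 0.998, -0.056], [-1.0, 0.002, 0.01]]
ft_force: [0.4, 1.3, 1.7]
grip_width: -0.0001
position: [0.5985, -0.1529, 0.0638]
ft_force: [-0.3, 1.0, 3.1]
position: [0.5985, -0.1529, 0.0623]
ft_force: [-2.8, 1.8, 7.0]
```

```bash
python3 -m crank '[1,0,0,0,0,0, 2,0,0,0,0,0, 2,0,0,0,0,0]' | grep -E 'pos|ft'; python3 -m crank '[1,0,0,0,0,0, 2,0,0,0,0,0, 2,0,0,0,0,0]' | grep -E 'pos|ft'
```

```text
position: [0.5986, -0.153, 0.0622]
ft_force: [-6.0, 3.7, 16.9]
position: [0.5987, -0.153, 0.0622]
ft_force: [-6.8, 3.1, 18.0]
```

The button bottomed out: the tool stopped at z=0.0622 with 18 N, well past the 5 N needed. I'll let go, back away and make a final check.

```bash
python3 -m crank '[-10,0,0,0,0,0, -40,0,0,0,0,0, -80,0,0,0,0,0, -120,0,0,0,0,0, -120,0,-40,0,0,0, -120,40,-80,0,0,0, -120,80,-120,0,0,0, -120,120,-140,0,0,0, -120,120,-140,0,0,0]'
python3 - <<'E'
from h import *
im=shot("scene","s13",crop=(120,150,440,350),scale=2.5)
for n in ("walnut_1","tray_handle","glue_bottle","coffee_mug","start_button_top"):
  for m in models.landmark_of("scene",n)[:2]: print(n,round(m["p"],2),w(im,m["location"]))
im=cams.get_image("top");P=cloud(im);q=P[sel(P,(.5,.7),(-.08,.05),(.02,.06))];print("bar",len(q),q[:,1].max(),rect(q))
for n in ("glue_bottle","coffee_mug","walnut_1"):
  for m in models.landmark_of("top",n)[:2]: print(n,round(m["p"],2),w(im,m["location"]))
print("button",P[sel(P,(.5,.7),(-.2,-.1),(.092,.12))].mean(0))
E
```

```text
time_s: 45.72
position: [0.4618, -0.0237, 0.1802]
tool_rot: [[0.013, 0.056, 0.998], [-0.0, 0.998, -0.056], [-1.0, 0.0, 0.013]]
ft_force: [1.3, 0.4, 0.5]
grip_width: 0.0001
walnut_1 0.76 [0.4107 0.353  0.0132]
walnut_1 0.64 [0.4178 0.2793 0.0168]
tray_handle 0.73 [ 0.4149  0.3218 -0.0031]
tray_handle 0.59 [ 0.6015 -0.0181  0.0292]
glue_bottle 0.8 [ 0.7665 -0.0578 -0.0042]
coffee_mug 0.95 [0.7495 0.2314 0.0021]
start_button_top 0.44 [ 0.5974 -0.1565  0.0971]
bar 359 -0.013368653276336021 (array([601.3898, -46.3972]), array([65.462 , 75.9705]), 88.44339752197266)
glue_bottle 0.88 [ 0.7777 -0.0606 -0.0015]
coffee_mug 0.7 [ 0.7524  0.2355 -0.0006]
walnut_1 0.92 [0.4154 0.3575 0.0112]
walnut_1 0.85 [0.4193 0.2739 0.0126]
button [ 0.5975 -0.1543  0.0986]
```

View pics/s13.png

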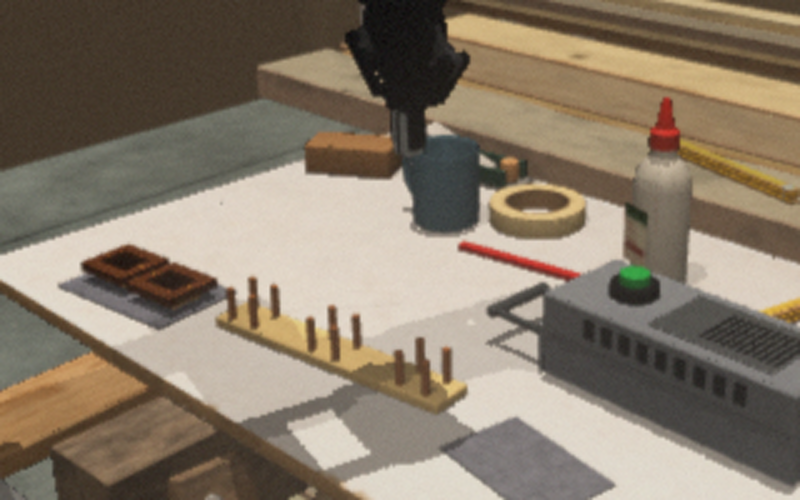

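The tray is home: the bar edge is at y=-0.0134, against -0.0133 at the start. The button is back up at (635,280), both walnuts are on the mat at (125,262) and (172,283), and the bottle and mug are where they were.

```bash
python3 -c 'from rig import env; print(env.close_job())'
```

```text
the job is handed in; nothing more can be done
None
```

The batch is changed and the job handed in, at about 46 s on the robot's clock.

- **Walnut pulls:** I pulled the tray out and laid both walnut pulls flat, fronts up, on the larger felt mat.
- **Oak pulls:** All three are in the tray, one to a pocket. Their recesses face up and the flanges were flat on the rim, with less than 1° of tilt measured before the tray went in.
- **Tray:** I pushed it in until the panel met the mouth, with an 11–13 N reaction. The handle bar ended at y = -13.4 mm, against -13.3 mm at the start.
- **Start button:** I pressed it until it bottomed out at 18 N and let go. It is back up at 98.6 mm.
- **Bottle and mug:** They are where they stood, within the accuracy of the measurement.

**Faults and disagreements:**
- The real fingertips were about 33 mm short of the reported TCP, measured along the tool axis. My first grip on the handle closed on air because of this, and I corrected for it in every later move.
- Some low-confidence network detections were wrong, and I ignored them.
- I did not notice a knocked tray or a slackened grip.

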